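# Set up the bar fixture for a dwell run

## Robot

A 6-joint arm with a two-finger parallel gripper is mounted at the origin on a cart in front of the work surface, level with it; the furniture and walls round the work are solid. World frame = base frame: x ahead of the robot, y to its left, z up, the work surface at z = 0. Lengths are in m, angles in degrees, forces in N, time in s.
With the tool pointing down it reaches from about 0.35 to 0.85 m from the base axis. Payload 8.1 kg.
Tool frame: the origin (TCP) lies on the centre line of the jaws, within the pads' length; the fingertips stand 17 mm ahead of it and the grasp point (between the pads) lies 2 mm behind it; z points along the fingers, y is the direction in which the jaws open and shut (so a half turn about z gives the same grasp; the last joint's range is limited). The gripper opens to 93 mm and grips with 3 to 60 N. Pads are 15 mm wide; open, the fingers measure 128 mm over their backs; the gripper's body (75 mm by 188 mm) begins 65 mm behind the grasp point.
Start: joints at [-78.518, 7.471, 85.268, -0, 87.261, -4.893], TCP at [0.169, -0.576, 0.236] pointing down, gripper open.
Joint ranges: [-169.43, 169.43], [-51.17, 129.36], [1.28, 143.12], [-76.62, 256.62], [0, 156.53], [-152.29, 152.29]. Speed limits (degrees/s): [136.94, 136.94, 159.86, 180, 180, 180].

## Interface

Orientations are given as [roll, pitch, yaw] about the fixed x, y, z axes, in that order (R = Rz(yaw) Ry(pitch) Rx(roll)).
In Python, from workcell import sensors, cams, ticket gives the robot as it stands.
- The arm moves only by the tool send_rows, never from a script. Its argument "increments" is a list of rows, each a list of 3 entries, a list of its own where there are three numbers: the shift along the tool's x, y, z in m, then the turn about the tool's z in degrees, then the finger opening in m, from 0 to 0.093. A call has 1 to 12 rows; each row shifts and turns the commanded pose from where the row before left it, along the tool's axes as they then stand; what a row does not reach is not made up. A row lasts 1/12 s, in which the tool goes at most 41.7 mm and 7.16 degrees, less where a joint would pass 70% of its speed; a pose out of reach is approached as far as the arm can. A call is refused whole if a number of a shift passes 0.0417 or a number of a turn 7.16, either way. A call with a gripper value outside its range is refused whole. The fingers move at their own pace and stop on an object; "newtons" is the grip in N (left out, the last holds). Time passes only in rows, so rows that do not move let the fingers close. It gives the time, the measured TCP pose, the force and the opening at its end, in the units of the state.
- sensors.observe(): the state, without advancing time (a new reading comes with each control period).
- cams.read_camera(name): name is "scene" or "side" or "wrist"; returns a dict with "img" (480x640x3 uint8, blue, green, red), "fovy" (degrees; the focal length in pixels is half the picture's height over the tangent of half this angle, whatever the lens; pixels are square), "cx", "cy" (the principal point, pixels), "D" ([k1, k2, p1, p2, k3] as OpenCV has them; the pictures are not rectified), "camera_from_world" (4x4, takes a point from world to camera coordinates); the wrist camera has in their place "T_tool_cam" (4x4, takes a point from camera to tool coordinates, whose origin is the TCP and whose axes are the flange's). Camera axes: x right, y down, z forward; pixel columns grow to the right and rows downward; lengths in m; the calibration is good to about 2 mm. A picture is of the moment at which its call begins: read the wrist's pose just before it. There is no depth.
- ticket.finish_job(): hands the job in, once; it reports no verdict.
Trained networks look in a picture, given as the dict that the camera call returned (one of the last four; its "shot" number tells which), for a name from the list of things; names that differ only in an ending like _2 or _b are one class to them, and where a whole thing is asked for, a point or a joint stands for the part that bears it (a point fixed in the world has none). Each returns a list of dicts, best first, with "score" (0 to 1); they miss things now and then, are a little off and sometimes report something else, mostly with a low value. They report only what shows in the picture. A call takes as long as a camera call. They do not tell look-alikes from the thing itself.
- cams.outline_of(query, picture): "region" (480x640 bool, what is visible of it) and "point" ([column, row] in pixels, amid what is visible of it).
- cams.place_of(query, picture): "point" ([column, row] in pixels: a listed point, or the origin of a listed thing).
The state is a dict: "time": time; "q": joint angles; "qd": joint speeds; "effort": joint torques, N m; "tool_pos": TCP position; "tool_rot": TCP orientation; "ft_force": force on the tool from outside, world axes, zero at the start; "wrist_torque": the same for the moment, N m; "finger_gap": finger opening in m.
Only numpy, scipy, OpenCV 4.12 (cv2) and the standard library are available. Lean on these libraries where they do the work, as an engineer would, in place of code of your own. Each camera call takes 0.05 s, during which the arm holds its last target. There are 200 camera calls.

## Task

Crank the plate between the centres round until its nest side with the red line faces up and lies level, then lay every steel bar that is on the bench flat into a nest of its own, lengthwise between the black guide blocks and about centred. Next swing the loaded fixture by its red handle until it clicks in at the green line, two clicks to the right of the white line, and last wind the clockwork timer's key clockwise right up to its stop. Leave the other things where they stand.

Things in the scene. Friction and masses are not known exactly. Their poses are not given: they have to be found in the camera images.
- swivel_axis (a point): Dark round fixture base, 270 mm wide, fixed to the bench, carrying an aluminium swivel table (230 mm wide, top 32 mm up). Point: on the vertical swivel axis at the table's top; frame of the base, whose scale faces -x (the robot) at yaw 0. Scale line every 15 degrees: long white = swivel 0, long green = two clicks to the robot's right. Click housing behind, to 220 mm from the axis, 40 mm high.
- swivel (a joint): Swivel table angle in rad: 0 = handle at the white line, + counterclockwise from above (handle goes to the robot's right). Clicks in every 0.2618 rad; green line = +0.5236. A sprung roller makes the clicks: up to about 13 N at the handle; let go within 5 degrees of a click it pulls itself in. Table yaw = yaw of swivel_axis + this.
- index_handle (a point): Red upright round handle post on the swivel table, 16 mm diameter, top 98 mm above the bench, 104 mm from the swivel axis on the robot's side. Point: on its axis, 80 mm up, a good height to pinch it from above. Moves round with the table; may twist in the fingers.
- arbor (a joint): Angle in rad of the nest plate on its level axis between two lathe-style centres: 0 = red line and nests straight up, crank pin right above the axis; + leans the pin to the table's +x (away from the robot at swivel 0), - towards the robot. Axis 85 mm above the bench along the table's y, through the swivel axis. Stays where left (about 5 N at the pin); stops at +-2.6.
- crank_pin (a point): Centre of the yellow crank pin at the left (table +y) end of the arbor: 12 mm diameter, 45 mm long, parallel to the arbor axis, 40 mm off it, 148 mm along it from the swivel axis. The crank arm is 23 mm inwards of this point; the headstock (110 mm high) begins 42 mm inwards. Pinch it from above and carry it round; it may turn in the fingers.
- nest0 (a point): Nest at the right (table -y) end of the plate, 52 mm from the middle nest. Point: where a seated bar's centre belongs, 9 mm over the plate's face, 16 mm off the arbor axis. Axes: x along the nest (bar's length), y along the arbor, z out of the red-line face. Plate 84 (x) x 158 (y) x 14 mm. Black guide blocks 8 mm high, 24 mm apart, only 24 to 42 mm from the nest's middle; middle free for fingers.
- nest1 (a point): The same for the middle nest, over the swivel axis at arbor 0.
- nest2 (a point): The same for the nest at the left (table +y, crank) end.
- bar0_c (a point): Centre (half-way up) of a loose ground steel bar, 18 x 100 x 18 mm, about 0.24 kg, lying flat on the bench; its own y is its length. Two or three bars are there; an absent one reads None. Keep the hand clear of the tall press (x over 0.53, y -0.15 to -0.40) and the saw (x over 0.5, y over 0.45).
- bar1_c (a point): Centre (half-way up) of a loose ground steel bar, 18 x 100 x 18 mm, about 0.24 kg, lying flat on the bench; its own y is its length. Two or three bars are there; an absent one reads None. Keep the hand clear of the tall press (x over 0.53, y -0.15 to -0.40) and the saw (x over 0.5, y over 0.45).
- bar2_c (a point): Centre (half-way up) of a loose ground steel bar, 18 x 100 x 18 mm, about 0.24 kg, lying flat on the bench; its own y is its length. Two or three bars are there; an absent one reads None. Keep the hand clear of the tall press (x over 0.53, y -0.15 to -0.40) and the saw (x over 0.5, y over 0.45).
- winding_key (a joint): How far the timer's key is wound, in rad, growing clockwise seen from above: 0 run down, 4.0 stop. The clockwork holds it where it is left; turning takes about 0.12 N m. It takes several partial turns.
- key_grip (a point): Centre of the brass wing key on the white clockwork timer (box 90 x 80 mm, 40 mm high, fixed to the bench). Wing 46 mm long (own x), 10 mm thick (own y), 28 mm high, from 52 to 80 mm above the bench. Point: on the vertical turning axis, 66 mm up; its x turns with the key.
- tape_roll: Bystander: roll of masking tape, 67 mm wide, 18 mm high, loose. Origin under its centre.
- paste_jar: Bystander: jar with a blue lid, 47 mm wide, 36 mm high, loose. Origin under its centre.
Not all that is in view belongs to the job. What is shaped like the part that bears bar0_c but yellow is not meant.

How it is judged:
By the outcome, as a careful person would: the job done as asked, in the order asked, and still so for the second after the job is handed in, with the robot touching nothing.
Of bar0, bar1, bar2 only 2 to 3 are there at a start; the rules pass over those that are not, and their reading is None.
At some moment in a run one of bar1, bar2 may be knocked a few centimetres aside while the robot is not near it.
Once in a run the grip may slacken for a moment while it holds something.
It also fails if it takes over 210 s, if anything falls off the work surface, if the arm or the gripper's body presses on something with over 40 N, if the wrist force passes 120 N, or if a joint passes its speed limit or range.

## Working session

There is one attempt and no reset: what is moved stays moved. The work goes in short steps, Python scripts to look and compute and a tool call to move; the robot and the scene stay as the last step left them, time stands still between calls to the robot, and variables do not carry over. Pictures are saved under pics/ and viewed, about 12 in all and at most 16, crops included, and the job is handed in when it is done.

Besides the shell and the picture viewer there is one more tool, called as name([rows], argument=value, ...), one row to a line, values as JSON. send_rows: Moves the arm, as the interface text tells. Its arguments: {"type":"object","properties":{"increments":{"type":"array","items":{"type":"array"}},"newtons":{"type":"number"}},"required":["increments"]}

```bash
ls; mkdir -p pics; cat > h.py <<'E'
import numpy as np, cv2
from workcell import sensors, cams, ticket
from scipy.spatial.transform import Rotation as R
def K(p):
    f=240/np.tan(np.radians(p['fovy'])/2)
    return np.array([[f,0,p['cx']],[0,f,p['cy']],[0,0,1.]])
def cfw(p):
    if 'camera_from_world' in p: return np.array(p['camera_from_world'])
    return np.linalg.inv(p['wfc'])
def shot(name):
    s=sensors.observe(); p=cams.read_camera(name)
    if name=='wrist':
        T=np.eye(4);T[:3,:3]=R.from_euler('xyz',s['tool_rot'],degrees=True).as_matrix();T[:3,3]=s['tool_pos']
        p['wfc']=T@np.array(p['T_tool_cam'])
    return p
def ray(p,px):
    u=cv2.undistortPoints(np.array([[px]],float),K(p),np.array(p['D'],float))[0,0]
    W=np.linalg.inv(cfw(p)); return W[:3,3],W[:3,:3]@np.array([u[0],u[1],1])
def atz(p,px,z):
    o,d=ray(p,px); return o+d*(z-o[2])/d[2]
def proj(p,X):
    C=cfw(p); X=np.atleast_2d(X).astype(float)
    return cv2.projectPoints(X,cv2.Rodrigues(C[:3,:3])[0],C[:3,3],K(p),np.array(p['D'],float))[0][:,0]
def tri(l):
    A=np.zeros((3,3));b=np.zeros(3)
    for p,px in l:
        o,d=ray(p,px);d=d/np.linalg.norm(d);M=np.eye(3)-np.outer(d,d);A+=M;b+=M@o
    return np.linalg.solve(A,b)
E
python3 - <<'E'
from h import *
s=sensors.observe();print(s)
names=['swivel_axis','index_handle','crank_pin','nest0','nest1','nest2','bar0_c','key_grip','tape_roll','paste_jar']
zs=[.032,.08,.085,.1,.1,.1,.009,.066,0,0]
for c in['scene','side']:
    p=shot(c);cv2.imwrite(f'pics/{c}0.png',p['img']);print(c,np.linalg.inv(cfw(p))[:3,3])
    for n,z in zip(names,zs):
        print(n,[(np.round(d['point']).tolist(),round(d['score'],2),np.round(atz(p,d['point'],z),3).tolist()) for d in cams.place_of(n,p)[:5]])
E
```

```text
pics
{'time': 0.0, 'q': array([-7.85189892e+01,  7.51234287e+00,  8.53277029e+01,  4.17003648e-04,
        8.72607394e+01, -4.89242947e+00]), 'qd': array([-0.04925296, -0.01663126,  0.06422591, -0.01270793, -0.02964322,
       -0.01089216]), 'effort': array([-5.37378437e-04, -5.59832633e+01, -4.91771972e+01,  7.66110490e-02,
        3.54235712e-02, -1.72649470e-04]), 'tool_pos': array([ 0.1690646 , -0.57514726,  0.23463135]), 'tool_rot': array([-1.79899618e+02, -9.01046025e-03,  1.63734121e+01]), 'ft_force': array([1.01756644, 0.07922488, 0.18657323]), 'wrist_torque': array([ 0.02169224, -0.04919225, -0.01563577]), 'finger_gap': 0.09307340780672625}
scene [0.04483882 0.65037288 1.12977427]
swivel_axis [([260.0, 291.0], 0.69, [0.593, 0.103, 0.032])]
index_handle [([292.0, 308.0], 0.61, [0.482, 0.121, 0.08]), ([280.0, 386.0], 0.35, [0.391, 0.282, 0.08])]
crank_pin [([228.0, 346.0], 0.7, [0.532, 0.276, 0.085]), ([290.0, 309.0], 0.56, [0.485, 0.128, 0.085])]
nest0 [([273.0, 276.0], 0.88, [0.562, 0.086, 0.1]), ([249.0, 306.0], 0.83, [0.554, 0.182, 0.1]), ([261.0, 293.0], 0.71, [0.554, 0.1
[... 870 characters left out ...]
5])]
nest0 [([391.0, 270.0], 0.98, [0.613, 0.169, 0.1]), ([358.0, 264.0], 0.68, [0.597, 0.078, 0.1]), ([374.0, 265.0], 0.55, [0.599, 0.124, 0.1])]
nest1 [([391.0, 270.0], 0.98, [0.613, 0.169, 0.1]), ([358.0, 264.0], 0.68, [0.597, 0.078, 0.1]), ([374.0, 265.0], 0.55, [0.599, 0.124, 0.1])]
nest2 [([391.0, 270.0], 0.98, [0.613, 0.169, 0.1]), ([358.0, 264.0], 0.68, [0.597, 0.078, 0.1]), ([374.0, 265.0], 0.55, [0.599, 0.124, 0.1])]
bar0_c [([291.0, 254.0], 0.42, [0.437, -0.133, 0.009])]
key_grip [([426.0, 267.0], 0.58, [0.537, 0.273, 0.066])]
tape_roll [([381.0, 252.0], 0.57, [0.375, 0.147, 0.0])]
paste_jar [([443.0, 323.0], 0.55, [0.703, 0.319, 0.0]), ([380.0, 253.0], 0.53, [0.379, 0.145, 0.0])]
```

View pics/scene0.png

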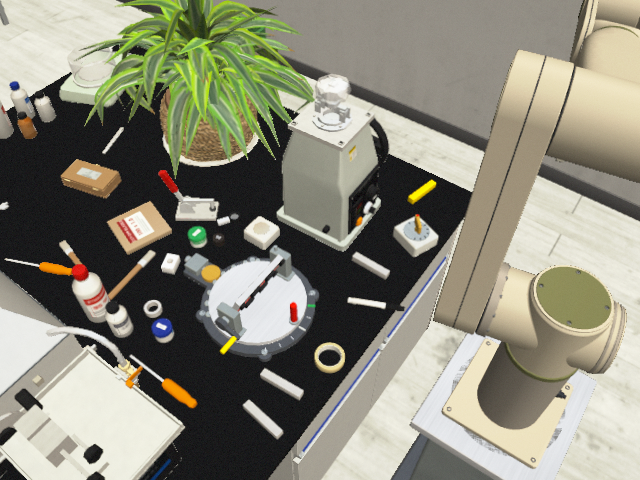

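View pics/side0.png

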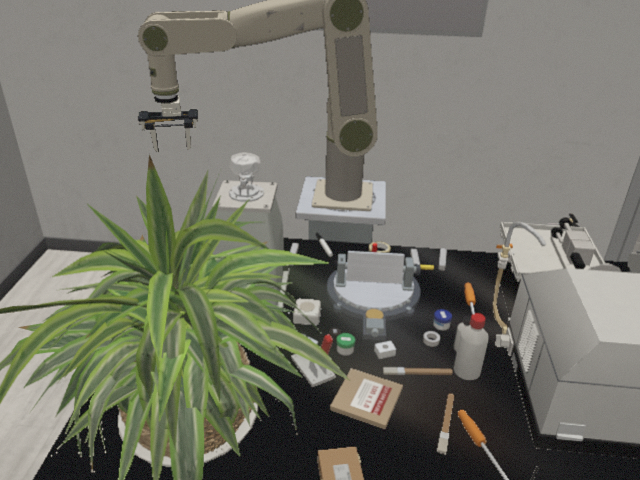

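Scene: grey bars lie at about (370,264), (281,383) and (263,418). The look-alikes are a yellow bar at (422,191) and a pale rod at (367,302). The timer is at (415,235) with its brass key at (418,222). The fixture is at (260,300) with the nest face towards the robot and the crank pin at (229,345), and the red handle is at (294,312).

```bash
python3 - <<'E'
from h import *
p=shot('scene')
print('key',atz(p,(418,224),.066),'timer',atz(p,(415,235),.04))
for px in [(370,264),(281,383),(263,418),(422,191),(367,302)]: print(px,atz(p,px,.018).round(3))
for d in cams.outline_of('bar0_c',p)[:6]: print(d['score'],d['point'])
w=shot('wrist'); print(np.round(w['T_tool_cam'],3),w['fovy'])
q=shot('side')
print('pin',tri([(p,(228,346)),(q,(422,265))]),'handle',tri([(p,(292,308)),(q,(376,251))]))
c=p['img'][225:375,170:340]; cv2.imwrite('pics/c1.png',cv2.resize(c,None,fx=4,fy=4,interpolation=cv2.INTER_CUBIC))
E
```

```text
key [ 0.38422096 -0.27213013  0.066     ] timer [ 0.38049719 -0.25729483  0.04      ]
(370, 264) [ 0.432 -0.127  0.018]
(281, 383) [0.414 0.254 0.018]
(263, 418) [0.396 0.338 0.018]
(422, 191) [ 0.45  -0.428  0.018]
(367, 302) [ 0.377 -0.027  0.018]
0.93 [369.8, 262.3]
0.63 [419.9, 193.7]
0.37 [248.5, 295.7]
[[-0.001 -0.962 -0.273  0.075]
 [ 1.    -0.001 -0.     0.   ]
 [ 0.    -0.273  0.962 -0.15 ]
 [ 0.     0.     0.     1.   ]] 70.5516032207206
pin [0.53857917 0.26659308 0.07093803] handle [0.48539046 0.1239899  0.07749039]
```

View pics/c1.png

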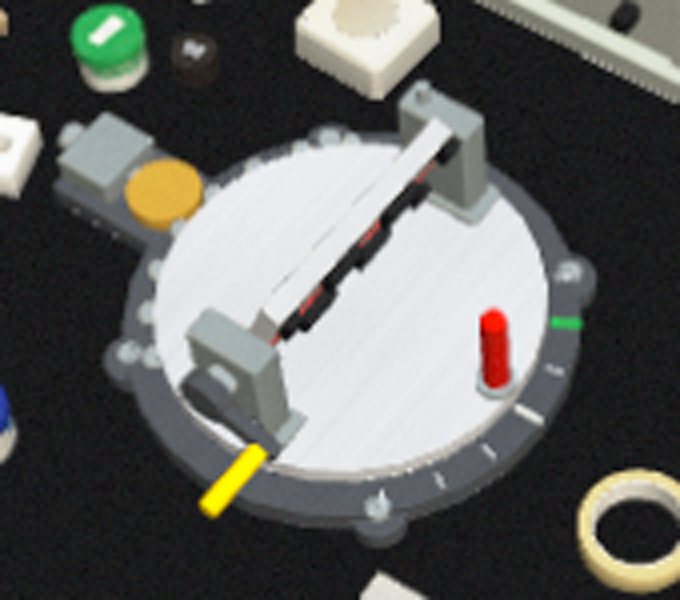

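Close crop: the nest side (red lines, black blocks) faces the robot, and the crank pin is the yellow rod at the lower left. The handle is near the white line and the green line is to its right. I'll move above the fixture.

send_rows([
  [[0.0215, -0.0243, -0.0048], 0, 0.093],
  [[0.0215, -0.0243, -0.0048], 0, 0.093],
  [[0.0215, -0.0243, -0.0048], 0, 0.093],
  [[0.0215, -0.0243, -0.0048], 0, 0.093],
  [[0.0215, -0.0243, -0.0048], 0, 0.093],
  [[0.0215, -0.0243, -0.0048], 0, 0.093],
  [[0.0215, -0.0243, -0.0048], 0, 0.093],
  [[0.0215, -0.0243, -0.0048], 0, 0.093],
  [[0.0215, -0.0243, -0.0048], 0, 0.093],
  [[0.0215, -0.0243, -0.0048], 0, 0.093],
  [[0.0215, -0.0243, -0.0048], 0, 0.093],
  [[0.0215, -0.0243, -0.0048], 0, 0.093],
])

```text
time: 2.3
tool_pos: [0.3348, -0.2217, 0.2937]
tool_rot: [180.0, -0.0, 16.4]
ft_force: [0.3, -0.3, -1.1]
finger_gap: 0.0931
```

send_rows([
  [[0.0215, -0.0243, -0.0048], 0, 0.093],
  [[0.0215, -0.0243, -0.0048], 0, 0.093],
  [[0.0215, -0.0243, -0.0048], 0, 0.093],
  [[0.0215, -0.0243, -0.0048], 0, 0.093],
  [[0.0215, -0.0243, -0.0048], 0, 0.093],
  [[0.0215, -0.0243, -0.0048], 0, 0.093],
  [[0.0215, -0.0243, -0.0048], 0, 0.093],
  [[0.0215, -0.0243, -0.0048], 0, 0.093],
  [[0.0215, -0.0243, -0.0048], 0, 0.093],
  [[0.0215, -0.0243, -0.0048], 0, 0.093],
  [[0.0215, -0.0243, -0.0048], 0, 0.093],
  [[0.0215, -0.0243, -0.0048], 0, 0.093],
])

```text
time: 3.3
tool_pos: [0.5002, 0.1311, 0.3512]
tool_rot: [180.0, -0.0, 16.4]
ft_force: [0.2, -1.2, 0.8]
finger_gap: 0.0931
```

send_rows([
  [[0, 0, 0], -6.7, 0.093],
  [[0, 0, 0], -6.7, 0.093],
  [[0, 0, 0], -6.7, 0.093],
  [[0, 0, 0], -6.7, 0.093],
  [[0, 0, 0], -6.7, 0.093],
  [[0, 0, 0], -6.7, 0.093],
  [[0, 0, 0], -6.7, 0.093],
  [[0, 0, 0], -6.7, 0.093],
  [[0, 0, 0], -6.7, 0.093],
  [[0, 0, 0], -6.7, 0.093],
  [[0, 0, 0], -6.6, 0.093],
  [[0, 0, 0], 0, 0.093],
])

```text
time: 4.3
tool_pos: [0.4998, 0.1293, 0.3509]
tool_rot: [180.0, 0.0, 90.3]
ft_force: [-0.7, -0.2, -1.0]
finger_gap: 0.093
```

```bash
python3 - <<'E'
from h import *
s=sensors.observe();print(s['time'],s['tool_pos'],s['tool_rot'],s['q'])
names=['swivel_axis','index_handle','crank_pin','nest0','bar0_c']
zs=[.032,.08,.085,.1,.009]
p=shot('wrist');cv2.imwrite('pics/w1.png',p['img'])
for n,z in zip(names,zs):
        print(n,[(np.round(d['point']).tolist(),round(d['score'],2),np.round(atz(p,d['point'],z),3).tolist()) for d in cams.place_of(n,p)[:5]])
E
```

```text
4.3 [0.49980502 0.12934054 0.35090252] [1.79993309e+02 4.15306510e-04 9.02949004e+01] [ 8.81826037e+00 -6.61160646e+00  8.75204400e+01 -1.42017503e-03
  9.90846112e+01  8.52313565e+00]
swivel_axis [([374.0, 203.0], 0.6, [0.584, 0.122, 0.032]), ([367.0, 167.0], 0.3, [0.572, 0.172, 0.032])]
index_handle [([299.0, 209.0], 0.58, [0.48, 0.123, 0.08])]
crank_pin [([348.0, 86.0], 0.85, [0.538, 0.267, 0.085])]
nest0 [([366.0, 209.0], 0.9, [0.562, 0.127, 0.1]), ([367.0, 168.0], 0.57, [0.562, 0.176, 0.1])]
bar0_c []
```

View pics/w1.png

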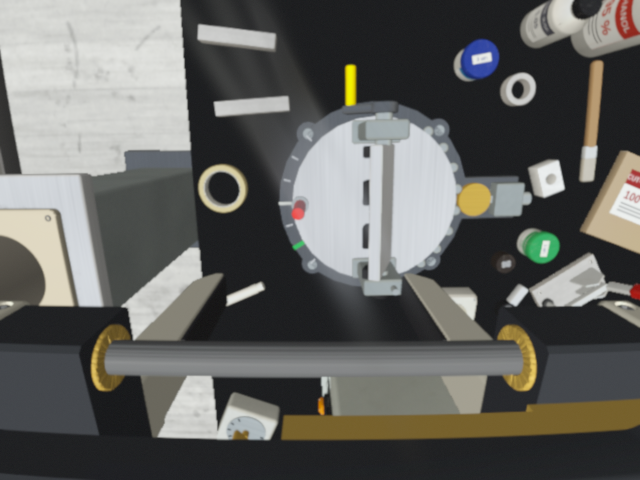

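```bash
cat > fit.py <<'E'
from h import *
from scipy.optimize import least_squares
def blob(p,lo,hi,roi=None,z=None):
    hsv=cv2.cvtColor(p['img'],cv2.COLOR_BGR2HSV); m=cv2.inRange(hsv,np.array(lo),np.array(hi))
    n,l,st,c=cv2.connectedComponentsWithStats(m)
    return sorted([(int(st[i,4]),c[i].round(1).tolist()) for i in range(1,n) if st[i,4]>8],reverse=True)[:5]
def table(p,c0):
    g=cv2.GaussianBlur(cv2.cvtColor(p['img'],cv2.COLOR_BGR2GRAY),(3,3),0)
    c=np.array(c0,float);pts=[]
    for a in np.radians(np.arange(0,360,4)):
        t=np.arange(0.09,.13,.0005); X=np.c_[c[0]+t*np.cos(a),c[1]+t*np.sin(a),0*t+.032]
        u=proj(p,X); ui=u.round().astype(int)
        if (ui<0).any() or (ui[:,0]>639).any() or (ui[:,1]>479).any(): continue
        v=g[ui[:,1],ui[:,0]].astype(float); d=v[:-6]-v[6:]; k=d.argmax()
        if d[k]>50: pts.append(X[k+3,:2])
    pts=np.array(pts)
    r=least_squares(lambda q:np.hypot(*(pts-q).T)-.115,c[:2],loss='soft_l1',f_scale=.001)
    return r.x,len(pts),np.median(abs(r.fun))
E
python3 - <<'E'
from fit import *
p=shot('wrist')
c,n,e=table(p,(.585,.12)); c,n,e=table(p,c); print('axis',c,n,e)
for nm,lo,hi,z in [('red',(0,150,100),(6,255,255),.098),('green',(55,120,60),(75,255,255),.03),('yellow',(24,150,120),(34,255,255),.077),('gold',(15,100,100),(23,255,255),.04)]:
    for b in blob(p,lo,hi): 
        X=atz(p,b[1],z); print(nm,b,X.round(4),'ang',np.degrees(np.arctan2(-(X[1]-c[1]),-(X[0]-c[0]))).round(2),np.hypot(*(X[:2]-c)).round(4))
for px in [(386,129),(381,286)]: print(atz(p,px,.11))
x0,y0=230,60; im=cv2.resize(p['img'][y0:y0+250,x0:x0+320],None,fx=2.5,fy=2.5,interpolation=cv2.INTER_CUBIC); cv2.imwrite('pics/w1c.png',im)
E
```

```text
axis [0.58415168 0.12430522] 70 0.0007503205716288264
red (359, [624.6, 18.6]) [0.8467 0.3429 0.098 ] ang -140.22 0.3416
red (95, [636.1, 289.5]) [0.9393 0.0152 0.098 ] ang 162.92 0.3715
red (41, [295.1, 214.3]) [0.4768 0.1197 0.098 ] ang 2.43 0.1075
red (34, [633.8, 180.6]) [0.8965 0.1625 0.098 ] ang -173.03 0.3147
red (24, [635.8, 170.2]) [0.8962 0.1753 0.098 ] ang -170.73 0.3161
green (729, [542.8, 244.9]) [0.8401 0.0587 0.03  ] ang 165.62 0.2642
green (53, [297.7, 245.5]) [0.4759 0.0593 0.03  ] ang 31.0 0.1263
yellow (442, [349.0, 84.1]) [0.5409 0.2698 0.077 ] ang -73.43 0.1518
gold (9027, [468.8, 422.2]) [ 0.7656 -0.2578  0.04  ] ang 115.41 0.423
gold (1282, [520.9, 358.1]) [ 0.8338 -0.1298  0.04  ] ang 134.5 0.3562
gold (917, [104.1, 358.6]) [ 0.1589 -0.1287  0.04  ] ang 30.75 0.4948
gold (867, [473.7, 197.4]) [0.7206 0.131  0.04  ] ang -177.21 0.1366
gold (436, [590.5, 96.3]) [0.865  0.2664 0.04  ] ang -153.16 0.3147
[0.57957597 0.21825398 0.11      ]
[0.58326259 0.03048812 0.11      ]
```

View pics/w1c.png

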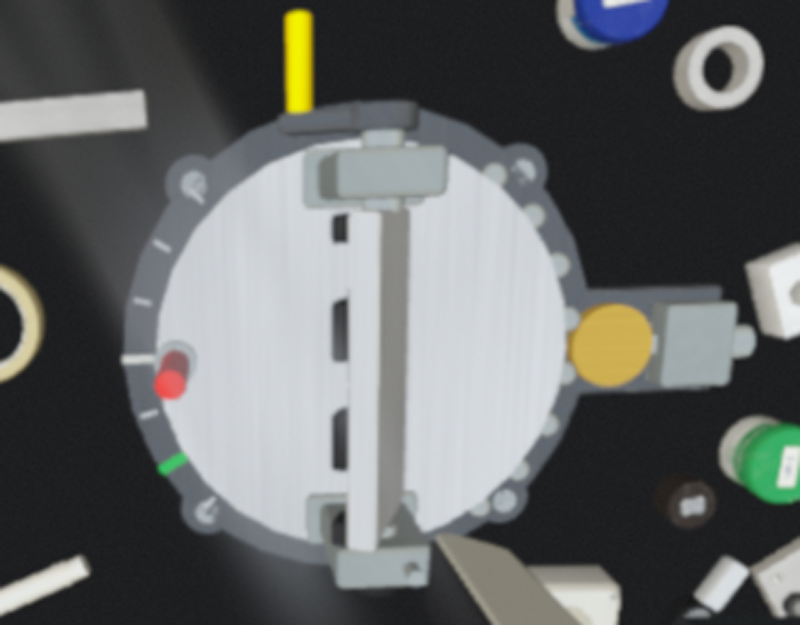

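The crop shows the swivel at the white line: table yaw is about 1.3° and the axis is at about (0.584, 0.124). The arbor leans about -110° towards the robot. Next I go over the pin.

send_rows([
  [[0.0207, 0.006, 0.0243], 0, 0.05],
  [[0.0207, 0.006, 0.0243], 0, 0.05],
  [[0.0207, 0.006, 0.0243], 0, 0.05],
  [[0.0207, 0.006, 0.0243], 0, 0.05],
  [[0.0207, 0.006, 0.0243], 0, 0.05],
  [[0.0207, 0.006, 0.0243], 0, 0.05],
  [[0.0207, 0.006, 0.0243], -1, 0.05],
  [[0, 0, 0], 0, 0.05],
  [[0, 0, 0], 0, 0.05],
])

```text
time: 5.4
tool_pos: [0.5405, 0.2745, 0.1783]
tool_rot: [-179.8, 0.1, 91.0]
ft_force: [-0.6, -0.5, 0.0]
finger_gap: 0.0504
```

```bash
python3 - <<'E'
from fit import *
p=shot('wrist');cv2.imwrite('pics/w2.png',p['img'])
print([(d['point'],d['score']) for d in cams.place_of('crank_pin',p)])
for b in blob(p,(24,150,100),(34,255,255)):print(b,atz(p,b[1],.077))
hsv=cv2.cvtColor(p['img'],cv2.COLOR_BGR2HSV); m=cv2.inRange(hsv,np.array((24,150,80)),np.array((34,255,255)))
ys,xs=np.nonzero(m);print(xs.min(),xs.max(),ys.min(),ys.max())
s=sensors.observe();print(s['tool_pos'],s['tool_rot'])
E
```

```text
[([314.5, 247.0], 0.96)]
(852, [316.3, 244.9]) [0.54150497 0.27226793 0.077     ]
252 564 218 416
[0.54233093 0.27397785 0.18182841] [ 1.79938539e+02 -4.69472494e-03  9.09359098e+01]
```

View pics/w2.png

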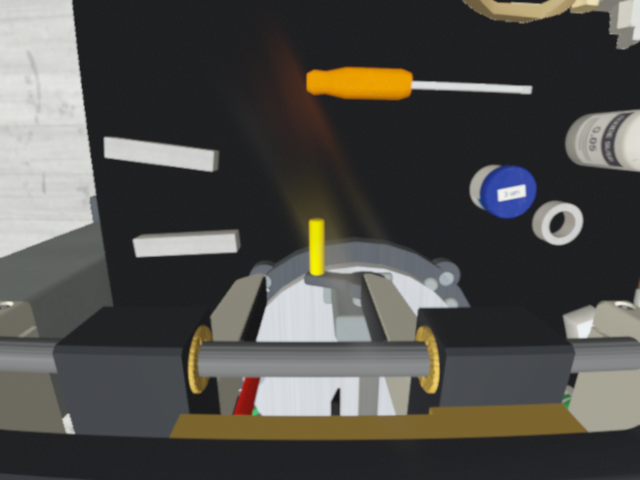

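send_rows([
  [[0, -0.0005, 0.03], 0, 0.05],
  [[0, 0, 0.03], 0, 0.05],
  [[0, 0, 0.03], 0, 0.05],
  [[0, 0, 0.021], 0, 0.05],
  [[0, 0, 0], 0, 0.05],
  [[0, 0, 0], 0, 0.0],
  [[0, 0, 0], 0, 0.0],
  [[0, 0, 0], 0, 0.0],
  [[0, 0, 0], 0, 0.0],
  [[0, 0, 0], 0, 0.0],
], newtons=25)

```text
time: 6.33
tool_pos: [0.5425, 0.2747, 0.0717]
tool_rot: [179.8, -0.1, 91.0]
ft_force: [-0.7, 0.3, 0.8]
finger_gap: 0.0212
```

```bash
python3 - <<'E'
from h import *
s=sensors.observe();print(s['tool_pos'],s['tool_rot'],s['ft_force'],s['finger_gap'])
for t0 in (-112,-108): 
  t=np.radians(t0+ -t0*np.arange(0,23)/22); x=40*np.sin(t);z=40*np.cos(t);print(np.c_[np.diff(x),-np.diff(z)].round(1).tolist(),x[0],z[0])
E
```

```text
[0.54253823 0.27465052 0.07166224] [ 1.79842276e+02 -6.18768253e-02  9.09691448e+01] [-0.68993355  0.28251543  0.76047432] 0.021205028382279154
[[-1.2, -3.4], [-0.9, -3.4], [-0.6, -3.5], [-0.3, -3.5], [0.1, -3.6], [0.4, -3.5], [0.7, -3.5], [1.0, -3.4], [1.3, -3.3], [1.6, -3.2], [1.9, -3.0], [2.1, -2.9], [2.4, -2.7], [2.6, -2.4], [2.8, -2.2], [3.0, -1.9], [3.1, -1.7], [3.3, -1.4], [3.4, -1.1], [3.5, -0.8], [3.5, -0.5], [3.5, -0.2]] -37.0873541826715 -14.984263736636482
[[-0.9, -3.3], [-0.6, -3.4], [-0.3, -3.4], [-0.0, -3.4], [0.2, -3.4], [0.5, -3.4], [0.8, -3.3], [1.1, -3.2], [1.4, -3.1], [1.6, -3.0], [1.9, -2.9], [2.1, -2.7], [2.4, -2.5], [2.6, -2.3], [2.7, -2.1], [2.9, -1.8], [3.1, -1.6], [3.2, -1.3], [3.3, -1.0], [3.3, -0.7], [3.4, -0.4], [3.4, -0.1]] -38.042260651806146 -12.360679774997894
```

send_rows([
  [[0, 0, 0], 0, 0.0],
  [[0, 0, 0], 0, 0.0],
  [[0, 0, 0], 0, 0.0],
  [[0, -0.0009, -0.0033], 0, 0.0],
  [[0, -0.0006, -0.0034], 0, 0.0],
  [[0, -0.0003, -0.0034], 0, 0.0],
  [[0, 0, -0.0034], 0, 0.0],
  [[0, 0.0002, -0.0034], 0, 0.0],
  [[0, 0.0005, -0.0034], 0, 0.0],
  [[0, 0.0008, -0.0033], 0, 0.0],
  [[0, 0.0011, -0.0032], 0, 0.0],
  [[0, 0.0014, -0.0031], 0, 0.0],
])

```text
time: 7.33
tool_pos: [0.5408, 0.2744, 0.0979]
tool_rot: [-179.6, 0.0, 91.0]
ft_force: [-8.4, 4.1, -7.4]
finger_gap: 0.0111
```

```bash
python3 - <<'E'
from fit import *
s=sensors.observe();print(s['tool_pos'],s['tool_rot'],s['ft_force'],s['wrist_torque'],s['finger_gap'])
p=shot('wrist');print([(d['point'],d['score']) for d in cams.place_of('crank_pin',p)]);print(blob(p,(24,150,100),(34,255,255)))
E
```

```text
[0.54083075 0.27438008 0.09792649] [-1.79643381e+02  3.41591459e-02  9.09991360e+01] [-8.3827101   4.08075679 -7.36125714] [0.713081   1.46063536 0.07314302] 0.011068594618920184
[([309.8, 304.7], 0.82)]
[(1875, [313.1, 301.9])]
```

send_rows([
  [[0, 0.0016, -0.003], 0, 0.0],
  [[0, 0.0019, -0.0029], 0, 0.0],
  [[0, 0.0021, -0.0027], 0, 0.0],
  [[0, 0.0024, -0.0025], 0, 0.0],
  [[0, 0.0026, -0.0023], 0, 0.0],
  [[0, 0.0027, -0.0021], 0, 0.0],
  [[0, 0.0029, -0.0018], 0, 0.0],
  [[0, 0.0031, -0.0016], 0, 0.0],
  [[0, 0.0032, -0.0013], 0, 0.0],
])

```text
time: 8.18
tool_pos: [0.5615, 0.277, 0.1194]
tool_rot: [-179.5, -0.1, 91.1]
ft_force: [-19.1, 10.9, 5.1]
finger_gap: 0.011
```

send_rows([
  [[0, 0.0033, -0.001], 0, 0.0],
  [[0, 0.0033, -0.0007], 0, 0.0],
  [[0, 0.0034, -0.0004], 0, 0.0],
  [[0, 0.0034, -0.0001], 0, 0.0],
  [[0, 0, 0], 0, 0.0],
  [[0, 0, 0], 0, 0.0],
])

```text
time: 8.68
tool_pos: [0.5789, 0.2778, 0.1226]
tool_rot: [-180.0, -0.2, 91.0]
ft_force: [-0.3, 12.9, -5.4]
finger_gap: 0.0121
```

```bash
python3 - <<'E'
from fit import *
for i in range(3):
  s=sensors.observe();print(s['tool_pos'],s['tool_rot'],s['ft_force'],s['finger_gap'])
  p=shot('wrist')
print([(d['point'],d['score']) for d in cams.place_of('crank_pin',p)]);print(blob(p,(24,150,100),(34,255,255)))
E
```

```text
[0.57886044 0.27779263 0.12259361] [-179.98214187   -0.23465883   91.03625112] [-0.29091546 12.89411906 -5.36584767] 0.012089986705928878
[0.57897024 0.27771073 0.12257902] [-179.99852799   -0.23173309   91.03461807] [ 0.23996056 13.02774791 -5.47547643] 0.01232172773984498
[0.57908656 0.27769423 0.12259486] [179.98742454  -0.23623431  91.03107017] [ 1.21169663 13.2980735  -6.52173085] 0.012246330387087685
[([309.9, 303.1], 0.96)]
[(1812, [313.1, 300.3])]
```

send_rows([
  [[0, 0, 0], 0, 0.05],
  [[0, 0, 0], 0, 0.05],
  [[0, 0, 0], 0, 0.05],
  [[0, 0, -0.03], 0, 0.05],
  [[0, 0, -0.03], 0, 0.05],
  [[-0.02, 0, -0.035], 0, 0.05],
  [[-0.03, 0, -0.025], 0, 0.05],
  [[-0.035, 0, -0.02], 0, 0.05],
  [[-0.035, 0, -0.02], 0, 0.05],
  [[-0.03, 0, -0.02], 0, 0.05],
  [[0, 0, -0.02], 0, 0.05],
  [[0, 0, 0], 0, 0.05],
])

```text
time: 9.88
tool_pos: [0.5839, 0.1226, 0.3282]
tool_rot: [179.5, -0.0, 90.8]
ft_force: [0.4, -0.4, 1.4]
finger_gap: 0.0498
```

```bash
python3 - <<'E'
from fit import *
s=sensors.observe();print(s['tool_pos'],s['tool_rot'],s['ft_force'],s['finger_gap'])
p=shot('wrist')
c,n,e=table(p,(.584,.124));print(c,n,e)
for n in ['nest0','crank_pin','index_handle']:
  print(n,[(np.round(d['point'],1).tolist(),round(d['score'],2),np.round(atz(p,d['point'],{'nest0':.11,'crank_pin':.125,'index_handle':.08}[n]),4).tolist()) for d in cams.place_of(n,p)[:5]])
for b in blob(p,(24,150,100),(34,255,255)):print(b,atz(p,b[1],.131))
x0,y0=220,60; im=cv2.resize(p['img'][y0:y0+240,x0:x0+300],None,fx=2.5,fy=2.5,interpolation=cv2.INTER_CUBIC); cv2.imwrite('pics/w3.png',im); cv2.imwrite('pics/w3full.png',p['img'])
E
```

```text
[0.58389145 0.1226086  0.32819547] [ 1.79524116e+02 -1.62310710e-02  9.07597747e+01] [ 0.42356852 -0.41244557  1.4464407 ] 0.04979108973811955
[0.58439163 0.12480814] 71 0.0008428677834908804
nest0 [([307.1, 159.8], 0.81, [0.5775, 0.1793, 0.11]), ([297.5, 251.9], 0.75, [0.5673, 0.0763, 0.11]), ([302.1, 207.5], 0.6, [0.5723, 0.1278, 0.11])]
crank_pin [([307.9, 63.8], 0.73, [0.5776, 0.2704, 0.125]), ([410.4, 54.8], 0.59, [0.6757, 0.2806, 0.125])]
index_handle [([226.1, 191.4], 0.96, [0.4821, 0.1405, 0.08])]
(637, [308.4, 61.0]) [0.57813396 0.27166482 0.131     ]
```

View pics/w3.png

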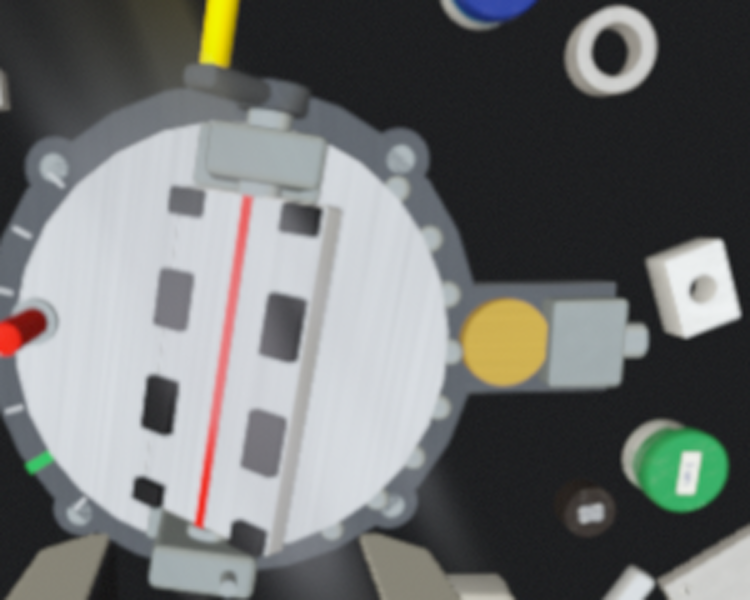

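The crop shows that cranking dragged the table about 7° clockwise, so the handle is now left of the white line. The plate is still tilted towards the robot. I'll measure both, then bring the handle back.

```bash
cat >> fit.py <<'E'
def redline(p):
    hsv=cv2.cvtColor(p['img'],cv2.COLOR_BGR2HSV); m=cv2.inRange(hsv,np.array((0,110,100)),np.array((8,255,255)))|cv2.inRange(hsv,np.array((172,110,100)),np.array((180,255,255)))
    n,l,st,c=cv2.connectedComponentsWithStats(m)
    return [(st[i].tolist(),c[i].round(1).tolist()) for i in range(1,n) if st[i,4]>15],l
E
python3 - <<'E'
from fit import *
p=shot('wrist')
for st,c in redline(p)[0]: print(st,c)
for px,z in [((238,186),.036),((223,195),.098),((226.1,191.4),.08)]: print(px,atz(p,px,z))
for a,b,z in [((326,122),(302,287),.11),((318,140),(300,269),.091)]:
  A,B=atz(p,a,z),atz(p,b,z);print(A,B,np.degrees(np.arctan2(-(A-B)[0],(A-B)[1])),(A+B)/2)
E
```

```text
[571, 0, 26, 25, 336] [582.8, 12.3]
[301, 142, 24, 133, 346] [312.5, 209.8]
[597, 170, 43, 23, 237] [618.6, 181.2]
[592, 181, 48, 24, 202] [615.2, 191.6]
[217, 186, 24, 20, 284] [228.4, 195.2]
[593, 295, 32, 14, 163] [603.8, 299.5]
[630, 301, 10, 6, 24] [635.8, 303.5]
(238, 186) [0.48329454 0.14423848 0.036     ]
(223, 195) [0.47993367 0.14202234 0.098     ]
(226.1, 191.4) [0.47894802 0.14346187 0.08      ]
[0.59164676 0.22005962 0.11      ] [0.56872076 0.03858776 0.11      ] -7.200242093674323 [0.58018376 0.12932369 0.11      ]
[0.58410011 0.20233579 0.091     ] [0.56557736 0.05341088 0.091     ] -7.089834886576328 [0.57483873 0.12787334 0.091     ]
```

send_rows([
  [[0.0032, -0.0172, 0.01], 0, 0.05],
  [[0.0032, -0.0172, 0.03], 0, 0.05],
  [[0.0032, -0.0172, 0.03], 0, 0.05],
  [[0.0032, -0.0172, 0.035], 0, 0.05],
  [[0.0032, -0.0172, 0.035], 0, 0.05],
  [[0.0032, -0.0172, 0.035], 0, 0.05],
  [[0, 0, 0], 0, 0.05],
  [[0, 0, 0], 0, 0.05],
])

```text
time: 10.8
tool_pos: [0.4748, 0.1424, 0.1433]
tool_rot: [-179.5, 0.1, 91.1]
ft_force: [-0.1, 0.4, 0.8]
finger_gap: 0.0501
```

```bash
python3 - <<'E'
from fit import *
s=sensors.observe();print(s['tool_pos'],s['tool_rot'])
p=shot('wrist');cv2.imwrite('pics/w4.png',p['img'])
for d in cams.place_of('index_handle',p)[:3]: print(d['point'],d['score'],atz(p,d['point'],.08))
for st,c in redline(p)[0]: print(st,c,atz(p,c,.092))
E
```

```text
[0.47479577 0.14240058 0.14326876] [-1.79539407e+02  8.35186056e-02  9.10756083e+01]
[325.1, 265.6] 0.62 [0.48137909 0.1375616  0.08      ]
[470.1, 298.4] 0.19 [0.58289376 0.11516386 0.08      ]
[468, 174, 49, 134, 1167] [492.2, 240.1] [0.58487926 0.16093701 0.092     ]
[315, 245, 23, 41, 492] [324.0, 270.8] [0.48035758 0.13853177 0.092     ]
```

send_rows([
  [[-0.004, 0.003, 0.02], 0, 0.05],
  [[0, 0, 0.02], 0, 0.05],
  [[0, 0, 0.021], 0, 0.05],
  [[0, 0, 0], 0, 0],
  [[0, 0, 0], 0, 0],
  [[0, 0, 0], 0, 0],
  [[0, 0, 0], 0, 0],
  [[0, 0, 0], 0, 0],
  [[0, 0, 0], 0, 0],
  [[0, 0, 0], 0, 0],
], newtons=40)

```text
time: 11.73
tool_pos: [0.4819, 0.1386, 0.0875]
tool_rot: [180.0, -0.0, 91.0]
ft_force: [-4.2, -0.4, 6.9]
finger_gap: 0.0154
```

send_rows([
  [[-0.002, -0.0002, 0], 0, 0],
  [[-0.002, -0.0001, 0], 0, 0],
  [[-0.002, 0, 0], 0, 0],
  [[-0.002, 0, 0], 0, 0],
  [[-0.002, 0, 0], 0, 0],
  [[-0.002, 0, 0], 0, 0],
  [[-0.002, 0, 0], 0, 0],
  [[-0.002, 0, 0], 0, 0],
  [[0, 0, 0], 0, 0],
  [[0, 0, 0], 0, 0],
  [[0, 0, 0], 0, 0],
])

```text
time: 12.65
tool_pos: [0.4812, 0.1234, 0.0869]
tool_rot: [-180.0, -0.1, 91.0]
ft_force: [-4.8, 3.9, 3.9]
finger_gap: 0.0146
```

send_rows([
  [[0, 0, 0], 0, 0.05],
  [[0, 0, 0], 0, 0.05],
  [[0, 0, 0], 0, 0.05],
  [[0, 0, -0.04], 0, 0.05],
  [[0, 0, -0.04], 0, 0.05],
  [[0, 0.014, -0.04], 0, 0.05],
  [[0, 0.015, -0.04], 0, 0.05],
  [[0, 0.015, -0.04], 0, 0.05],
  [[0, 0.015, -0.04], 0, 0.05],
  [[0, 0, 0], 0, 0.05],
  [[0, 0, 0], 0, 0.05],
])

```text
time: 13.57
tool_pos: [0.5413, 0.1234, 0.3259]
tool_rot: [179.6, -0.0, 90.9]
ft_force: [0.0, -0.6, -0.7]
finger_gap: 0.0499
```

```bash
cat > look.py <<'E'
from fit import *
# fit table yaw and arbor angle from red line, pin, handle in wrist view
def look(p,c,yaw0=1.3,th0=0):
    out={}
    bl,l=redline(p); hs=[]
    obs=[]
    for st,cc in bl:
        X=atz(p,cc,.092)
        if abs(X[0]-c[0])<.05 and abs(X[1]-c[1])<.05 and st[3]>60:
            ys,xs=np.nonzero(l==l[int(cc[1]),int(cc[0])] if l[int(cc[1]),int(cc[0])] else l==l[st[1]+st[3]//2,st[0]:st[0]+st[2]].max())
            out['line']=np.polyfit(ys,xs,1); out['rows']=(ys.min(),ys.max())
    return out
E
python3 - <<'E'
from fit import *
s=sensors.observe();print(s['tool_pos'],s['tool_rot'])
p=shot('wrist');cv2.imwrite('pics/w5.png',p['img'])
for n in ['nest0','crank_pin','index_handle','bar0_c']:
  print(n,[(np.round(d['point'],1).tolist(),round(d['score'],2),np.round(atz(p,d['point'],{'nest0':.11,'crank_pin':.125,'index_handle':.08,'bar0_c':.009}[n]),4).tolist()) for d in cams.place_of(n,p)[:5]])
print(table(p,(.584,.124)))
for st,c in redline(p)[0]: print(st,c,atz(p,c,.092))
x0,y0=180,60; im=cv2.resize(p['img'][y0:y0+240,x0:x0+300],None,fx=2.5,fy=2.5,interpolation=cv2.INTER_CUBIC); cv2.imwrite('pics/w5c.png',im)
E
```

```text
[0.54130686 0.12336229 0.3258906 ] [ 1.79634696e+02 -3.88203740e-02  9.09474167e+01]
nest0 [([345.2, 162.7], 0.9, [0.5746, 0.1778, 0.11]), ([339.8, 253.0], 0.8, [0.5726, 0.0772, 0.11]), ([341.2, 211.4], 0.64, [0.5723, 0.1253, 0.11])]
crank_pin [([338.5, 66.5], 0.88, [0.5634, 0.2689, 0.125])]
index_handle [([263.1, 201.5], 0.73, [0.4826, 0.1299, 0.08])]
bar0_c []
(array([0.58396287, 0.12448147]), 76, np.float64(0.0008475982707027013))
[598, 0, 26, 28, 376] [609.3, 14.2] [0.85236844 0.34042285 0.092     ]
[339, 140, 15, 133, 407] [346.0, 202.9] [0.57913167 0.13170393 0.092     ]
[617, 170, 23, 13, 115] [628.3, 175.8] [0.9136683  0.17105766 0.092     ]
[612, 180, 28, 15, 126] [626.7, 186.5] [0.9148431  0.15841093 0.092     ]
[252, 192, 19, 20, 232] [260.8, 201.4] [0.48168519 0.13204143 0.092     ]
[615, 291, 25, 16, 259] [628.3, 297.1] [0.95810876 0.01437426 0.092     ]
```

View pics/w5c.png

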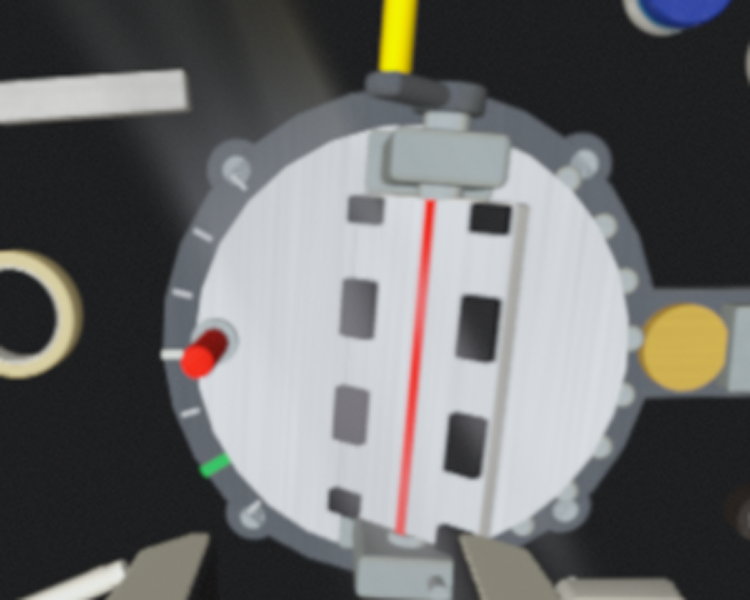

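```bash
python3 - <<'E'
from fit import *
p=shot('wrist'); c=table(p,(.584,.1245))[0]; print(c)
f=lambda u,v:(180+u/2.5,60+v/2.5)
for nm,px,z,k in [('white',f(172,354),.025,0),('green',f(215,466),.025,-30),('t-15',f(190,412),.025,-15),('t+15',f(182,293),.025,15),('t+30',f(203,235),.025,30),('gold',f(685,347),.04,180),('hbase',f(224,338),.036,0),('htop',f(198,360),.098,0)]:
    X=atz(p,px,z); print(nm,X.round(4),(np.degrees(np.arctan2(-(X[1]-c[1]),-(X[0]-c[0])))+k).round(2),np.hypot(*(X[:2]-c)).round(4))
print('axis px',proj(p,[c[0],c[1],.032]))
# arbor/yaw: model fit with headstock tops & line
from scipy.optimize import least_squares
L=[f(430,202),f(400,532)]; E1=f(522,206);E2=f(487,532)
pin=f(397,35)
def model(q):
    yaw,th,dx,dy=q; a=np.radians(yaw);t=np.radians(th)
    def T(x,y,z): # plate frame -> world
        X=x*np.cos(t)+z*np.sin(t);Z=-x*np.sin(t)+z*np.cos(t)+.085
        return [c[0]+dx+X*np.cos(a)-y*np.sin(a),c[1]+dy+X*np.sin(a)+y*np.cos(a),Z]
    return proj(p,[T(0,.079,.007),T(0,-.079,.007),T(.042,.079,.007),T(.042,-.079,.007)])
o=np.array([L[0],L[1],f(515,206),f(481,532)])
r=least_squares(lambda q:np.r_[(model(q)-o).ravel(),q[2:]*300],[0,-20,0,0]);print(r.x,r.fun.round(1))
E
```

```text
[0.58433564 0.12443455]
white [0.4504 0.1204 0.025 ] 1.75 0.1339
green [0.472  0.0584 0.025 ] 0.45 0.1303
t-15 [0.4591 0.0888 0.025 ] 0.89 0.1302
t+15 [0.4567 0.1526 0.025 ] 2.55 0.1307
t+30 [0.4684 0.1823 0.025 ] 3.48 0.1296
gold [0.7172 0.1314 0.04  ] 3.0 0.133
hbase [0.4797 0.131  0.036 ] -3.6 0.1048
htop [0.4761 0.1306 0.098 ] -3.25 0.1084
axis px [[350.26571569 201.07872517]]
[-2.40855430e+00  1.90809225e+01 -1.26328952e-02 -1.28156515e-03] [ 0.5 -1.8  0.8  2.9  0.5 -1.  -0.5  0.4 -3.8 -0.4]
```

send_rows([
  [[0.001, -0.015, 0.02], 0, 0.05],
  [[0.001, -0.015, 0.035], 0, 0.05],
  [[0.001, -0.015, 0.035], 0, 0.05],
  [[0.001, -0.015, 0.035], 0, 0.05],
  [[0.001, 0, 0.035], 0, 0.05],
  [[0, 0, 0.03], 0, 0.05],
  [[0, 0, 0.03], 0, 0.05],
  [[0, 0, 0.022], 0, 0.05],
  [[0, 0, 0], 0, 0.05],
  [[0, 0, 0], 0, 0],
  [[0, 0, 0], 0, 0],
  [[0, 0, 0], 0, 0],
], newtons=55)

```text
time: 14.87
tool_pos: [0.4806, 0.1276, 0.0826]
tool_rot: [179.8, -0.0, 91.0]
ft_force: [1.0, -0.2, 0.7]
finger_gap: 0.0346
```

send_rows([
  [[0, 0, 0], 0, 0],
  [[0, 0, 0], 0, 0],
  [[0, 0, 0], 0, 0],
  [[-0.002, 0, 0], 0, 0],
  [[-0.002, 0, 0], 0, 0],
  [[-0.002, 0, 0], 0, 0],
  [[-0.002, 0, 0], 0, 0],
  [[-0.002, 0, 0], 0, 0],
  [[-0.002, 0, 0], 0, 0],
  [[-0.001, 0, 0], 0, 0],
  [[0, 0, 0], 0, 0],
  [[0, 0, 0], 0, 0],
])

```text
time: 15.87
tool_pos: [0.481, 0.1176, 0.0818]
tool_rot: [179.7, -0.3, 91.0]
ft_force: [4.9, 16.4, -2.5]
finger_gap: 0.0151
```

send_rows([
  [[0, 0, 0], 0, 0.05],
  [[0, 0, 0], 0, 0.05],
  [[0, 0, 0], 0, 0.05],
  [[0, 0, -0.04], 0, 0.05],
  [[0, 0, -0.04], 0, 0.05],
  [[0, 0.014, -0.04], 0, 0.05],
  [[0, 0.015, -0.04], 0, 0.05],
  [[0, 0.015, -0.04], 0, 0.05],
  [[0, 0.015, -0.04], 0, 0.05],
  [[0, 0, 0], 0, 0.05],
  [[0, 0, 0], 0, 0.05],
])

```text
time: 16.78
tool_pos: [0.5389, 0.1151, 0.32]
tool_rot: [179.7, -0.0, 90.9]
ft_force: [-0.1, 0.3, 0.1]
finger_gap: 0.0502
```

```bash
python3 - <<'E'
from fit import *
s=sensors.observe();print(s['tool_pos'],s['tool_rot'])
p=shot('wrist');cv2.imwrite('pics/w6.png',p['img'])
for n in ['nest0','crank_pin','index_handle']:
  print(n,[(np.round(d['point'],1).tolist(),round(d['score'],2),np.round(atz(p,d['point'],{'nest0':.11,'crank_pin':.125,'index_handle':.08,'bar0_c':.009}[n]),4).tolist()) for d in cams.place_of(n,p)[:5]])
for st,c in redline(p)[0]:
  if abs(c[0]-320)<100: print(st,c,atz(p,c,.092))
x0,y0=180,60; im=cv2.resize(p['img'][y0:y0+240,x0:x0+300],None,fx=2.5,fy=2.5,interpolation=cv2.INTER_CUBIC); cv2.imwrite('pics/w6c.png',im)
E
```

```text
[0.53885354 0.11507716 0.32003214] [ 1.79680247e+02 -1.86886841e-02  9.09326596e+01]
nest0 [([344.0, 250.9], 0.98, [0.574, 0.0733, 0.11]), ([342.8, 156.1], 0.96, [0.5687, 0.1765, 0.11]), ([344.5, 203.8], 0.71, [0.5724, 0.1265, 0.11])]
crank_pin [([327.7, 55.3], 0.7, [0.55, 0.2689, 0.125])]
index_handle [([262.3, 202.2], 0.64, [0.4799, 0.1217, 0.08]), ([330.5, 58.9], 0.46, [0.5549, 0.2757, 0.08])]
[347, 132, 4, 137, 448] [348.4, 198.7] [0.57838306 0.12915638 0.092     ]
[253, 193, 19, 21, 244] [262.1, 202.8] [0.48134001 0.12311418 0.092     ]
```

View pics/w6c.png

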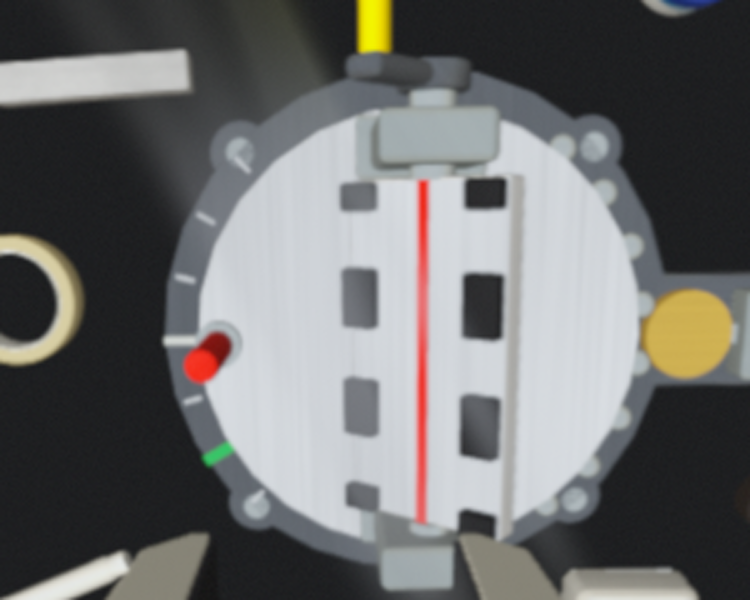

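```bash
cat > arb.py <<'E'
from fit import *
def fitarb(p,obs,c,yaw0=1.5,th0=-20):
    """obs: list of (plate xyz, pixel)"""
    P=np.array([o[0] for o in obs],float);O=np.array([o[1] for o in obs],float)
    def T(q):
        yaw,th,dx,dy=q;a=np.radians(yaw);t=np.radians(th);x,y,z=P.T
        X=x*np.cos(t)+z*np.sin(t);Z=-x*np.sin(t)+z*np.cos(t)+.085
        return np.c_[c[0]+dx+X*np.cos(a)-y*np.sin(a),c[1]+dy+X*np.sin(a)+y*np.cos(a),Z]
    r=least_squares(lambda q:np.r_[(proj(p,T(q))-O).ravel(),q[2:]*400],[yaw0,th0,0,0],loss='soft_l1')
    return r.x,r.fun.round(1),T(r.x)
E
python3 - <<'E'
from arb import *
p=shot('wrist'); c=table(p,(.584,.1245))[0];print(c)
f=lambda u,v:(180+u/2.5,60+v/2.5)
obs=[((0,.079,.007),f(424,180)),((0,-.079,.007),f(421,522)),((.042,.079,.007),f(513,177)),((.042,-.079,.007),f(500,537)),((.042,.079,-.007),f(523,177)),((.042,-.079,-.007),f(510,532)),((0,.1255,.040),f(374,50))]
# guide block tops on +x side
obs+=[((.042,.026-.012-0,.007),f(503,274))][:0]
for t in(-20,-35): print(*fitarb(p,obs,c,th0=t))
x=[proj(p,[.584,.124,.092])];print(x)
E
```

```text
[0.58448105 0.12454187]
[ 2.31841885e+00 -3.53869536e+01 -8.14080690e-03 -1.43358383e-03] [-1.8 -1.  -0.9  2.2 -0.5 -1.2  0.3  3.5  1.2 -1.   1.5  1.4  0.6 -0.1
 -3.3 -0.6] [[0.56909411 0.20187964 0.09070682]
 [0.57548568 0.04400897 0.09070682]
 [0.60330699 0.20326478 0.11502883]
 [0.60969856 0.04539412 0.11502883]
 [0.61140769 0.20359275 0.1036152 ]
 [0.61779926 0.04572208 0.1036152 ]
 [0.54811853 0.24756851 0.11761039]]
[ 2.31839115e+00 -3.53874719e+01 -8.14062218e-03 -1.43355592e-03] [-1.8 -1.  -0.9  2.2 -0.5 -1.2  0.3  3.5  1.2 -1.   1.5  1.4  0.6 -0.1
 -3.3 -0.6] [[0.56909428 0.20187967 0.09070678]
 [0.57548578 0.044009   0.09070678]
 [0.60330694 0.20326479 0.1150291 ]
 [0.60969844 0.04539412 0.1150291 ]
 [0.61140774 0.20359275 0.10361554]
 [0.61779924 0.04572208 0.10361554]
 [0.54811848 0.24756854 0.11761018]]
[array([[358.35209208, 204.19032593]])]
```

The table is back on the white line. The arbor is still about -35°, so I'll regrip the pin and crank more gently.

send_rows([
  [[0.0265, 0.003, 0.01], 0, 0.05],
  [[0.0265, 0.003, 0.02], 0, 0.05],
  [[0.0265, 0.003, 0.03], 0, 0.05],
  [[0.0265, 0.003, 0.03], 0, 0.05],
  [[0.0265, 0.003, 0.03], 0, 0.05],
  [[0.0265, 0.003, 0.03], 0, 0.05],
  [[0, 0, 0], 0, 0.05],
  [[0, 0, 0], 0, 0.05],
])

```text
time: 17.7
tool_pos: [0.5493, 0.2747, 0.1624]
tool_rot: [-179.6, 0.2, 91.1]
ft_force: [-0.4, 0.2, 0.6]
finger_gap: 0.0498
```

```bash
python3 - <<'E'
from fit import *
p=shot('wrist');cv2.imwrite('pics/w7.png',p['img'])
s=sensors.observe();print(s['tool_pos'],s['tool_rot'])
print([(d['point'],d['score'],atz(p,d['point'],.117)) for d in cams.place_of('crank_pin',p)])
for b in blob(p,(24,150,100),(34,255,255)):print(b,atz(p,b[1],.122))
q=shot('side');w=shot('scene')
for v in(q,w):
  for n in ('crank_pin','swivel_axis'): print(n,[(d['point'],round(d['score'],2)) for d in cams.place_of(n,v)][:2])
  print(blob(v,(24,150,100),(34,255,255)))
E
```

```text
[0.55099672 0.27433292 0.16521213] [-1.79823842e+02  9.15946604e-02  9.10476076e+01]
[([318.5, 275.1], 0.56, array([0.55138584, 0.27018014, 0.117     ]))]
(1300, [320.4, 274.7]) [0.55244341 0.27250885 0.122     ]
crank_pin [([427.2, 255.1], 0.82)]
swivel_axis [([358.1, 257.3], 0.74), ([373.0, 278.8], 0.66)]
[]
crank_pin [([222.0, 332.0], 0.85)]
swivel_axis [([255.7, 298.5], 0.71)]
[(84, [218.8, 333.5]), (10, [351.6, 149.8])]
```

send_rows([
  [[0, 0.001, 0.02], 0, 0.05],
  [[0, 0, 0.02], 0, 0.05],
  [[0, 0, 0.012], 0, 0.03],
  [[0, 0, 0], 0, 0],
  [[0, 0, 0], 0, 0],
  [[0, 0, 0], 0, 0],
  [[0, 0, 0], 0, 0],
  [[0, 0, 0], 0, 0],
  [[0, 0, 0], 0, 0],
  [[0, 0, 0], 0, 0],
], newtons=15)

```text
time: 18.93
tool_pos: [0.5535, 0.2751, 0.1161]
tool_rot: [179.9, -0.0, 91.0]
ft_force: [-2.9, 0.2, 5.5]
finger_gap: 0.0111
```

send_rows([
  [[0, 0.0016, -0.0014], 0, 0],
  [[0, 0.0016, -0.0013], 0, 0],
  [[0, 0.0017, -0.0012], 0, 0],
  [[0, 0.0017, -0.0012], 0, 0],
  [[0, 0.0018, -0.0011], 0, 0],
  [[0, 0.0019, -0.001], 0, 0],
  [[0, 0.0019, -0.0008], 0, 0],
  [[0, 0.0019, -0.0008], 0, 0],
])

```text
time: 19.6
tool_pos: [0.5647, 0.2756, 0.124]
tool_rot: [-179.7, -0.0, 91.0]
ft_force: [-16.2, 0.2, 13.9]
finger_gap: 0.0115
```

send_rows([
  [[0, 0.002, -0.0006], 0, 0],
  [[0, 0.002, -0.0006], 0, 0],
  [[0, 0.002, -0.0004], 0, 0],
  [[0, 0.0021, -0.0004], 0, 0],
  [[0, 0.0021, -0.0002], 0, 0],
  [[0, 0.0021, -0.0002], 0, 0],
  [[0, 0.0014, 0], 0, 0],
  [[0, 0, 0], 0, 0],
  [[0, 0, 0], 0, 0],
])

```text
time: 20.35
tool_pos: [0.5803, 0.2755, 0.1268]
tool_rot: [-179.9, -0.0, 91.0]
ft_force: [-7.5, 0.3, 7.8]
finger_gap: 0.0112
```

```bash
python3 - <<'E'
from fit import *
p=shot('wrist');cv2.imwrite('pics/w8.png',p['img'])
s=sensors.observe();print(s['tool_pos'],s['tool_rot'],s['ft_force'],s['finger_gap'])
E
```

```text
[0.58027303 0.27553743 0.1267587 ] [-1.79911613e+02 -2.12378541e-02  9.10032913e+01] [-7.57085825  1.34581942  7.14490203] 0.01133678986803482
```

send_rows([
  [[0, 0, 0], 0, 0.05],
  [[0, 0, 0], 0, 0.05],
  [[0, 0, 0], 0, 0.05],
  [[0, 0, -0.03], 0, 0.05],
  [[0, 0, -0.03], 0, 0.05],
  [[-0.03, 0.001, -0.03], 0, 0.05],
  [[-0.035, 0.001, -0.03], 0, 0.05],
  [[-0.035, 0.001, -0.03], 0, 0.05],
  [[-0.035, 0.001, -0.03], 0, 0.05],
  [[-0.025, 0, -0.02], 0, 0.05],
  [[0, 0, 0], 0, 0.05],
  [[0, 0, 0], 0, 0.05],
])

```text
time: 21.4
tool_pos: [0.5884, 0.1247, 0.3187]
tool_rot: [179.8, -0.0, 90.8]
ft_force: [0.8, 0.2, -1.9]
finger_gap: 0.0504
```

```bash
python3 - <<'E'
from fit import *
s=sensors.observe();print(s['tool_pos'],s['tool_rot'])
p=shot('wrist');cv2.imwrite('pics/w9.png',p['img'])
for n in ['nest0','crank_pin','index_handle']:
  print(n,[(np.round(d['point'],1).tolist(),round(d['score'],2),np.round(atz(p,d['point'],{'nest0':.101,'crank_pin':.125,'index_handle':.08,'bar0_c':.009}[n]),4).tolist()) for d in cams.place_of(n,p)[:5]])
for st,c in redline(p)[0]:
  if abs(c[0]-320)<130: print(st,c,atz(p,c,.092))
print(table(p,(.584,.1245)))
x0,y0=210,50; im=cv2.resize(p['img'][y0:y0+240,x0:x0+240],None,fx=2.5,fy=2.5,interpolation=cv2.INTER_CUBIC); cv2.imwrite('pics/w9c.png',im)
E
```

```text
[0.58844358 0.12465868 0.31867609] [ 1.79773472e+02 -2.86701628e-02  9.08202468e+01]
nest0 [([313.2, 257.1], 0.97, [0.5889, 0.0725, 0.101]), ([305.2, 164.0], 0.7, [0.579, 0.177, 0.101]), ([311.9, 209.8], 0.61, [0.5868, 0.1275, 0.101]), ([409.0, 55.5], 0.41, [0.6815, 0.2854, 0.101])]
crank_pin [([304.9, 65.9], 0.97, [0.5785, 0.2687, 0.125])]
index_handle [([219.5, 211.4], 0.91, [0.4788, 0.1203, 0.08])]
[306, 141, 7, 136, 441] [309.2, 210.6] [0.5837332  0.12479687 0.092     ]
[209, 200, 25, 21, 311] [220.7, 210.4] [0.48354217 0.12386981 0.092     ]
(array([0.58385088, 0.1253876 ]), 74, np.float64(0.0012490539095022235))
```

View pics/w9c.png

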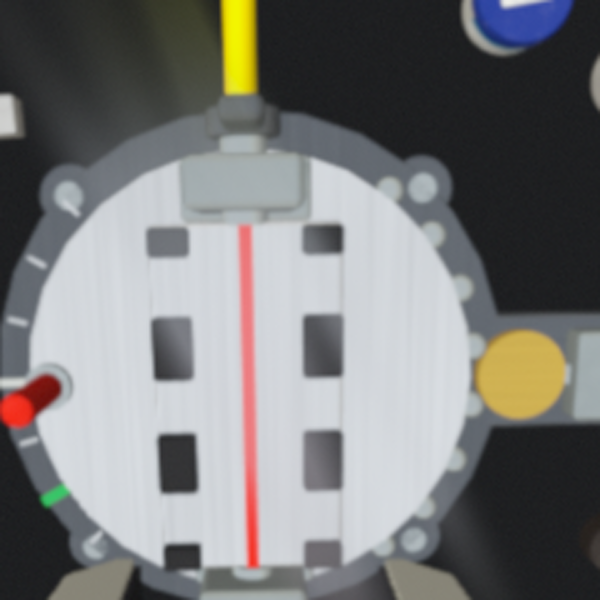

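```bash
python3 - <<'E'
from arb import *
p=shot('wrist'); c=np.array([.584,.1248])
hsv=cv2.cvtColor(p['img'],cv2.COLOR_BGR2HSV)
def cl(m,r0,r1):
    o=[]
    for r in range(r0,r1):
        x=np.nonzero(m[r])[0]
        if len(x): o.append((x.mean(),r))
    return np.array(o)
rm=cv2.inRange(hsv,np.array((0,90,100)),np.array((8,255,255)))|cv2.inRange(hsv,np.array((172,90,100)),np.array((180,255,255))); rm[:,:290]=0;rm[:,330:]=0
ym=cv2.inRange(hsv,np.array((22,120,80)),np.array((36,255,255)));ym[:,:280]=0;ym[:,340:]=0
L=cl(rm,142,275);Y=cl(ym,45,86)
fl=np.polyfit(L[:,1],L[:,0],1);fy=np.polyfit(Y[:,1],Y[:,0],1);print(fl,fy,Y[0],Y[-1])
# residual fn: given (dx,yaw,th) line & pin axis columns
def col(P,f): u=proj(p,P); return u[:,0]-np.polyval(f,u[:,1])
def W(q,x,y,z):
    dx,yaw,th=q;a=np.radians(yaw);t=np.radians(th)
    X=x*np.cos(t)+z*np.sin(t);Z=-x*np.sin(t)+z*np.cos(t)+.085
    return np.c_[c[0]+dx+X*np.cos(a)-y*np.sin(a),c[1]+X*np.sin(a)+y*np.cos(a),Z+0*y]
yl=np.linspace(-.075,.075,5);yp=np.linspace(.13,.168,3)
g=lambda q:np.r_[col(W(q,0*yl,yl,.007),fl),col(W(q,0*yp,yp,.040)+[0,0,.003],fy)]
r=least_squares(g,[0,1.5,0]);print(r.x,r.fun.round(2))
E
```

```text
[1.65820519e-02 3.08800218e+02] [2.49128920e-02 3.07795296e+02] [309.  45.] [310.  85.]
[-1.09358524e-04  1.92039842e+00 -3.39404677e-02] [ 0.04  0.02  0.   -0.02 -0.04 -0.17 -0.    0.17]
```

The arbor fit gives about 0° and the plate looks level with the red line up. Table yaw is about 1.9°. On to the bars on the left.

send_rows([
  [[0.021, -0.0207, 0.009], 0, 0.06],
  [[0.021, -0.0207, 0.009], 0, 0.06],
  [[0.021, -0.0207, 0.009], 0, 0.06],
  [[0.021, -0.0207, 0.009], 0, 0.06],
  [[0.021, -0.0207, 0.009], 0, 0.06],
  [[0.021, -0.0207, 0.009], 0, 0.06],
  [[0.021, -0.0207, 0.009], 0, 0.06],
  [[0.021, -0.0207, 0.009], 0, 0.06],
  [[0, 0, 0], -6.8, 0.06],
  [[0, 0, 0], -6.8, 0.06],
  [[0, 0, 0], -6.8, 0.06],
  [[0, 0, 0], -6.8, 0.06],
])

```text
time: 22.65
tool_pos: [0.4177, 0.2919, 0.2436]
tool_rot: [-179.9, -0.0, 118.6]
ft_force: [-0.3, 0.4, 0.6]
finger_gap: 0.0603
```

send_rows([
  [[0, 0, 0], -6.8, 0.06],
  [[0, 0, 0], -6.8, 0.06],
  [[0, 0, 0], -6.8, 0.06],
  [[0, 0, 0], -6.8, 0.06],
  [[0, 0, 0], -6.8, 0.06],
  [[0, 0, 0], -6.8, 0.06],
  [[0, 0, 0], -6.8, 0.06],
  [[0, 0, 0], -6.8, 0.06],
  [[0, 0, 0], -6.8, 0.06],
  [[0, 0, 0], 0, 0.06],
  [[0, 0, 0], 0, 0.06],
])

```text
time: 23.57
tool_pos: [0.4182, 0.2914, 0.2439]
tool_rot: [-180.0, -0.1, 179.2]
ft_force: [-0.4, -0.3, -1.2]
finger_gap: 0.0601
```

```bash
cat > bars.py <<'E'
from fit import *
def bars(p,z=.018,thr=110):
    g=p['img'].astype(int); m=((g.min(2)>thr)&(g.max(2)-g.min(2)<25)).astype(np.uint8)
    n,l,st,c=cv2.connectedComponentsWithStats(m)
    for i in range(1,n):
        if st[i,4]<200: continue
        cs,_=cv2.findContours((l==i).astype(np.uint8),cv2.RETR_EXTERNAL,cv2.CHAIN_APPROX_NONE)
        W=np.array([atz(p,q,z)[:2] for q in cs[0][:,0].astype(float)])
        (x,y),(w,h),a=cv2.minAreaRect((W*1000).astype(np.float32))
        if w<h: w,h,a=h,w,a+90
        if 85<w<125 and 12<h<35: print('bar',np.round([x/1000,y/1000],4),'L,W',round(w),round(h,1),'ang',round((a+90)%180-90,1),'px',c[i].round())
E
python3 - <<'E'
from bars import *
s=sensors.observe();print(s['tool_pos'],s['tool_rot'],s['q'][5])
p=shot('wrist');cv2.imwrite('pics/w10.png',p['img']);bars(p)
print([(d['point'],round(d['score'],2),atz(p,d['point'],.009).round(4)) for d in cams.place_of('bar0_c',p)])
for d in cams.outline_of('bar0_c',p):
  cs,_=cv2.findContours(d['region'].astype(np.uint8),cv2.RETR_EXTERNAL,cv2.CHAIN_APPROX_NONE); cs=max(cs,key=len)
  W=np.array([atz(p,q,.018)[:2] for q in cs[:,0].astype(float)]);print(d['score'],cv2.minAreaRect((W*1000).astype(np.float32)))
E
```

```text
[0.41820036 0.29142983 0.24389905] [-1.79963015e+02 -7.22460450e-02  1.79227445e+02] -60.12386797509826
bar [ 0.3778 -0.0254] L,W 91 19.0 ang 24.4 px [ 36. 182.]
bar [0.3979 0.3369] L,W 101 20.1 ang -6.8 px [355. 192.]
bar [0.4145 0.2517] L,W 102 19.8 ang 4.0 px [279. 208.]
[]
0.48 ((368.4104919433594, 141.353515625), (71.5381088256836, 66.46839141845703), 88.4872817993164)
```

View pics/w10.png

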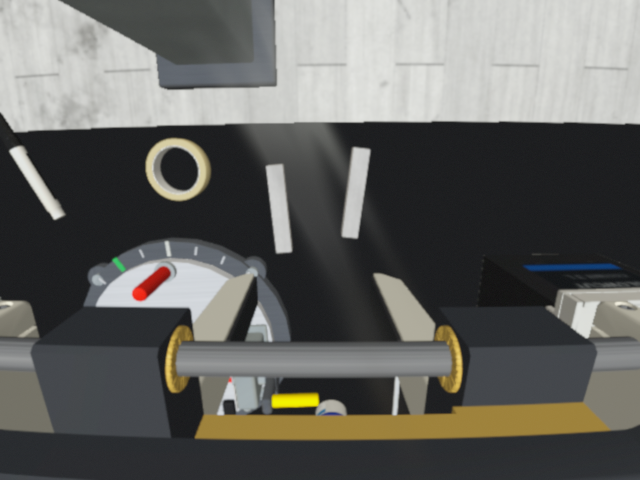

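Two bars are in view, A at (279,208) and B at (355,192), and both measure about 101 x 20 mm. I'll pick A first.

send_rows([
  [[0.0016, -0.0199, 0.02], 0, 0.045],
  [[0.0015, -0.0198, 0.03], 0, 0.045],
  [[0, 0, 0.03], -4.8, 0.045],
  [[0, 0, 0.035], 0, 0.045],
  [[0, 0, 0.035], 0, 0.045],
  [[0, 0, 0.035], 0, 0.045],
  [[0, 0, 0.025], 0, 0.045],
  [[0, 0, 0.011], 0, 0.045],
  [[0, 0, 0], 0, 0.045],
  [[0, 0, 0], 0, 0],
  [[0, 0, 0], 0, 0],
  [[0, 0, 0], 0, 0],
], newtons=40)

```text
time: 24.72
tool_pos: [0.4172, 0.2522, 0.0261]
tool_rot: [179.9, 0.2, -175.8]
ft_force: [-0.3, 0.1, 0.2]
finger_gap: 0.0295
```

send_rows([
  [[0, 0, 0], 0, 0],
  [[0, 0, 0], 0, 0],
  [[0, 0, 0], 0, 0],
  [[0, 0, -0.02], 0, 0],
  [[0, 0, -0.035], 0, 0],
  [[0, 0, -0.035], 0, 0],
  [[0, 0, -0.035], 0, 0],
  [[0, 0, -0.035], 0, 0],
  [[0, 0, 0], 0, 0],
])

```text
time: 25.47
tool_pos: [0.4189, 0.253, 0.192]
tool_rot: [179.8, 0.6, -175.8]
ft_force: [1.3, 0.6, -1.0]
finger_gap: 0.0177
```

```bash
cat > to.py <<'E'
import sys
from h import *
def to(x,y,z,yaw,s=None):
    s=s or sensors.observe(); P=np.array(s['tool_pos']); w=s['tool_rot'][2]
    turn=-((yaw-w+180)%360-180)
    a=np.radians(w); d=np.array([x,y,z])-P
    print('pos',P.round(4),'yaw',round(w,2),'gap',round(s['finger_gap'],4),'F',np.round(s['ft_force'],1),'q6',round(s['q'][5],1))
    print('tool shift (before turn) dx %.4f dy %.4f dz %.4f turn %.2f'%(d[0]*np.cos(a)+d[1]*np.sin(a),d[0]*np.sin(a)-d[1]*np.cos(a),-d[2],turn))
    a=np.radians(yaw); print('tool shift (after turn) dx %.4f dy %.4f'%(d[0]*np.cos(a)+d[1]*np.sin(a),d[0]*np.sin(a)-d[1]*np.cos(a)))
if __name__=='__main__': to(*map(float,sys.argv[1:]))
E
python3 to.py .5824 .1768 .18 181.9
python3 - <<'E'
from h import *
p=shot('wrist');cv2.imwrite('pics/w11.png',p['img'])
E
```

```text
pos [0.4189 0.253  0.192 ] yaw -175.83 gap 0.0177 F [ 1.3  0.6 -1. ] q6 -69.0
tool shift (before turn) dx -0.1575 dy -0.0879 dz 0.0120 turn 2.27
tool shift (after turn) dx -0.1609 dy -0.0816
```

send_rows([
  [[0, 0, 0], 2.3, 0],
  [[-0.0272, -0.0136, 0], 0, 0],
  [[-0.0272, -0.0136, 0], 0, 0],
  [[-0.0272, -0.0136, 0], 0, 0],
  [[-0.0272, -0.0136, 0], 0, 0],
  [[-0.0272, -0.0136, 0], 0, 0],
  [[-0.0272, -0.0136, 0], 0, 0],
  [[0, 0, 0.02], 0, 0],
  [[0, 0, 0.01], 0, 0],
  [[0, 0, 0], 0, 0],
  [[0, 0, 0], 0, 0],
])

```text
time: 26.43
tool_pos: [0.5788, 0.1752, 0.1512]
tool_rot: [-180.0, -0.3, -178.1]
ft_force: [-0.8, -0.6, -1.9]
finger_gap: 0.0177
```

```bash
python3 to.py .5844 .1768 .119 181.9; python3 - <<'E'
from h import *
p=shot('wrist');cv2.imwrite('pics/w12.png',p['img'])
E
```

```text
pos [0.5788 0.1752 0.1512] yaw -178.1 gap 0.0177 F [-0.8 -0.6 -1.9] q6 -79.9
tool shift (before turn) dx -0.0057 dy 0.0014 dz 0.0322 turn 0.00
tool shift (after turn) dx -0.0057 dy 0.0014
```

View pics/w12.png

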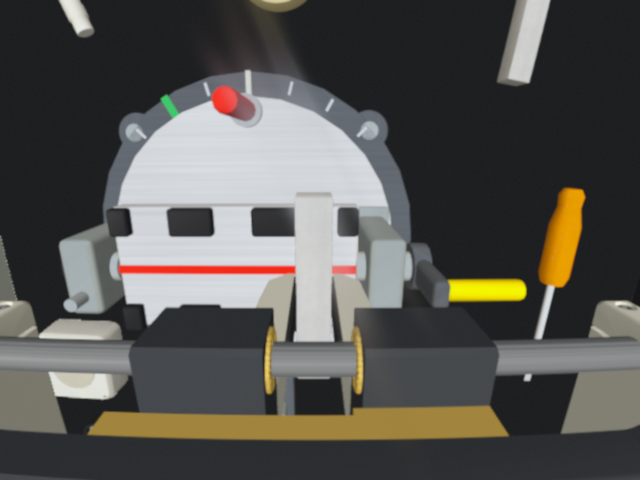

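```bash
python3 - <<'E'
from h import *
p=shot('wrist'); s=sensors.observe(); print(s['tool_pos'],s['tool_rot'])
for nm,px,z in [('end bottom',(314,193),.127),('end top',(314,200),.145),('slotL',(297,222),.1),('slotR',(338,222),.1),('line l',(140,269),.092),('line r',(340,269),.092),('blk row',(272,208),.092),('blkin',(272,236),.1),('bar x at mid L',(297,215),.145),('bar R',(332,215),.145)]: print(nm,atz(p,px,z).round(4))
E
```

```text
[0.58039299 0.17569642 0.1538616 ] [ 1.79998566e+02 -2.67088173e-02 -1.78070419e+02]
end bottom [0.5289 0.1734 0.127 ]
end top [0.5296 0.1734 0.145 ]
slotL [0.5509 0.1637 0.1   ]
slotR [0.5501 0.1889 0.1   ]
line l [0.5885 0.0583 0.092 ]
line r [0.5838 0.1925 0.092 ]
blk row [0.5442 0.1474 0.092 ]
blkin [0.5603 0.1484 0.1   ]
bar x at mid L [0.5371 0.1656 0.145 ]
bar R [0.5365 0.1822 0.145 ]
```

send_rows([
  [[-0.0045, 0.002, 0.01], 0, 0],
  [[0, 0, 0.01], 0, 0],
  [[0, 0, 0.007], 0, 0],
  [[0, 0, 0.004], 0, 0],
  [[0, 0, 0.002], 0, 0],
  [[0, 0, 0.001], 0, 0],
  [[0, 0, 0], 0, 0],
])

```text
time: 27.12
tool_pos: [0.5855, 0.1772, 0.1196]
tool_rot: [-180.0, -0.0, -178.1]
ft_force: [-0.1, -0.8, -3.4]
finger_gap: 0.0175
```

```bash
python3 to.py .5844 .1768 .117 181.9
```

```text
pos [0.5855 0.1772 0.1196] yaw -178.13 gap 0.0175 F [-0.1 -0.8 -3.4] q6 -79.8
tool shift (before turn) dx 0.0011 dy -0.0004 dz 0.0026 turn -0.03
tool shift (after turn) dx 0.0011 dy -0.0004
```

send_rows([
  [[0, 0, 0.001], 0, 0],
  [[0, 0, 0.001], 0, 0],
  [[0, 0, 0.001], 0, 0],
  [[0, 0, 0], 0, 0],
  [[0, 0, 0], 0, 0.026],
  [[0, 0, 0], 0, 0.026],
  [[0, 0, 0], 0, 0.026],
])

```text
time: 27.7
tool_pos: [0.5859, 0.1773, 0.1171]
tool_rot: [180.0, 0.0, -178.1]
ft_force: [0.3, 0.3, 0.8]
finger_gap: 0.0255
```

send_rows([
  [[0, 0, -0.01], 0, 0.026],
  [[0, 0, -0.02], 0, 0.026],
  [[0, 0, -0.03], 0, 0.026],
  [[0, 0, -0.03], 0, 0.045],
  [[0.025, 0.005, -0.035], 0, 0.045],
  [[0.025, 0.005, -0.035], 0, 0.045],
  [[0, 0, 0], 0, 0.045],
  [[0, 0, 0], 0, 0.045],
])

```text
time: 28.37
tool_pos: [0.5381, 0.1861, 0.2788]
tool_rot: [179.9, 0.4, -178.1]
ft_force: [-0.4, -0.3, -0.3]
finger_gap: 0.0448
```

```bash
python3 - <<'E'
from bars import *
s=sensors.observe();print(s['tool_pos'],s['tool_rot'])
p=shot('wrist');cv2.imwrite('pics/w13.png',p['img']);bars(p)
print('top level');bars(p,.110)
print([(d['point'],round(d['score'],2),atz(p,d['point'],.101).round(4),atz(p,d['point'],.009).round(4)) for d in cams.place_of('bar0_c',p)])
x0,y0=160,60; im=cv2.resize(p['img'][y0:y0+260,x0:x0+340],None,fx=2,fy=2,interpolation=cv2.INTER_CUBIC); cv2.imwrite('pics/w13c.png',im)
E
```

```text
[0.53810445 0.18607177 0.27878792] [ 179.91163559    0.41403888 -178.07432748]
bar [ 0.3218 -0.1179] L,W 114 12.7 ang 88.2 px [45.  5.]
bar [ 0.3799 -0.0282] L,W 91 16.4 ang 24.0 px [127.  60.]
bar [0.3977 0.3356] L,W 101 23.1 ang -6.9 px [450.  86.]
bar [ 0.4318 -0.128 ] L,W 101 26.4 ang -1.3 px [ 49. 105.]
top level
[]
```

View pics/w13c.png

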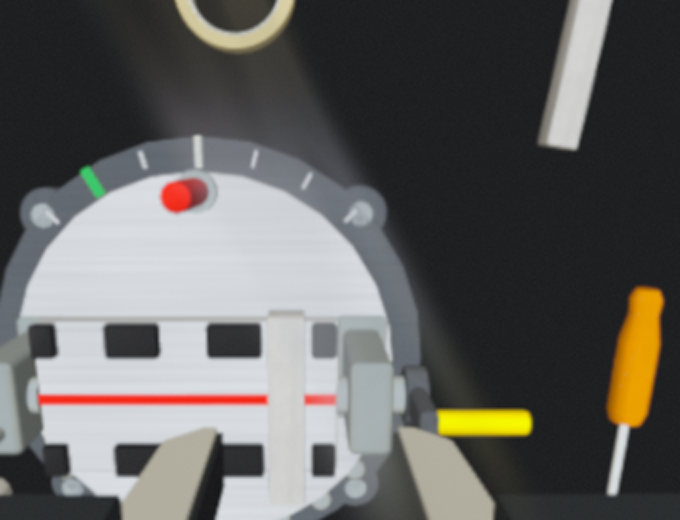

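Bar A sits in nest 2 (crop about (287,405)), between its guides and about centred on the red line. Now bar B.

```bash
python3 to.py .3975 .3365 .0235 173.2
```

```text
pos [0.5372 0.1853 0.2742] yaw -178.12 gap 0.0452 F [ 0.   0.1 -1.3] q6 -78.0
tool shift (before turn) dx 0.1346 dy 0.1558 dz 0.2507 turn 8.68
tool shift (after turn) dx 0.1566 dy 0.1336
```

send_rows([
  [[0.0224, 0.026, 0], 0, 0.045],
  [[0.0224, 0.026, 0.012], 0, 0.045],
  [[0.0224, 0.026, 0.015], 0, 0.045],
  [[0.0224, 0.026, 0.015], 0, 0.045],
  [[0.0225, 0.0259, 0.015], 0, 0.045],
  [[0.0225, 0.0259, 0.015], 0, 0.045],
  [[0, 0, 0.02], 4.34, 0.045],
  [[0, 0, 0.02], 4.34, 0.045],
  [[0, 0, 0.03], 0, 0.045],
  [[0, 0, 0], 0, 0.045],
  [[0, 0, 0], 0, 0.045],
])

```text
time: 29.38
tool_pos: [0.3956, 0.3351, 0.1291]
tool_rot: [-179.7, -0.3, 173.2]
ft_force: [-0.1, -0.0, -0.1]
finger_gap: 0.0453
```

```bash
python3 - <<'E'
from bars import *
p=shot('wrist');bars(p);cv2.imwrite('pics/w14.png',p['img'])
E
python3 to.py .3975 .3365 .0235 173.2
```

```text
bar [0.3975 0.3377] L,W 102 18.8 ang -7.1 px [318. 240.]
pos [0.3971 0.3359 0.1313] yaw 173.2 gap 0.045 F [ 0.   0.1 -0.7] q6 -48.6
tool shift (before turn) dx -0.0004 dy 0.0006 dz 0.1078 turn 0.00
tool shift (after turn) dx -0.0004 dy 0.0006
```

send_rows([
  [[-0.0004, 0.001, 0.035], 0, 0.045],
  [[0, 0, 0.035], 0, 0.045],
  [[0, 0, 0.026], 0, 0.045],
  [[0, 0, 0.011], 0, 0.045],
  [[0, 0, 0], 0, 0.045],
  [[0, 0, 0], 0, 0],
  [[0, 0, 0], 0, 0],
  [[0, 0, 0], 0, 0],
  [[0, 0, 0], 0, 0],
  [[0, 0, 0], 0, 0],
  [[0, 0, 0], 0, 0],
])

```text
time: 30.35
tool_pos: [0.3991, 0.3382, 0.0267]
tool_rot: [179.9, 0.1, 173.2]
ft_force: [-1.2, -0.2, 7.7]
finger_gap: 0.0178
```

send_rows([
  [[0, 0, 0], 0, 0],
  [[0, 0, -0.02], 0, 0],
  [[0, 0, -0.035], 0, 0],
  [[0, 0, -0.035], 0, 0],
  [[0, 0, -0.035], 0, 0],
  [[0, 0, -0.035], 0, 0],
  [[0, 0, 0], 0, 0],
  [[0, 0, 0], 0, 0],
])

```text
time: 31.02
tool_pos: [0.3994, 0.3386, 0.188]
tool_rot: [179.8, 0.2, 173.2]
ft_force: [-0.4, 0.9, -3.2]
finger_gap: 0.0174
```

```bash
python3 to.py .5848 .1255 .155 181.9
```

```text
pos [0.3994 0.3386 0.188 ] yaw 173.2 gap 0.0174 F [-0.4  0.9 -3.2] q6 -48.5
tool shift (before turn) dx -0.2093 dy -0.1896 dz 0.0330 turn -8.70
tool shift (after turn) dx -0.1782 dy -0.2191
```

send_rows([
  [[0, 0, 0], -4.35, 0],
  [[0, 0, 0], -4.35, 0],
  [[-0.0198, -0.02434, 0], 0, 0],
  [[-0.0198, -0.02434, 0], 0, 0],
  [[-0.0198, -0.02434, 0], 0, 0],
  [[-0.0198, -0.02434, 0], 0, 0],
  [[-0.0198, -0.02434, 0], 0, 0],
  [[-0.0198, -0.02434, 0], 0, 0],
  [[-0.0198, -0.02434, 0], 0, 0],
  [[-0.0198, -0.02434, 0], 0, 0],
  [[-0.0198, -0.02434, 0], 0, 0],
  [[0, 0, 0.02], 0, 0],
])

```text
time: 32.02
tool_pos: [0.5876, 0.1201, 0.1667]
tool_rot: [-179.9, 0.3, -178.3]
ft_force: [1.3, 0.6, -2.0]
finger_gap: 0.0174
```

send_rows([
  [[0, 0, 0.013], 0, 0],
  [[0, 0, 0], 0, 0],
  [[0, 0, 0], 0, 0],
])

```text
time: 32.27
tool_pos: [0.5808, 0.125, 0.149]
tool_rot: [-180.0, -0.4, -178.1]
ft_force: [0.4, -1.1, -2.4]
finger_gap: 0.0174
```

```bash
cat > hold.py <<'E'
from fit import *
# held bar: find its robot-side end and column edges; plus red line, in wrist image (tool yaw ~182)
s=sensors.observe(); p=shot('wrist'); g=p['img'].astype(int)
zb=s['tool_pos'][2]-.0075  # bar top height
print('tcp',s['tool_pos'].round(4),s['tool_rot'].round(2),s['finger_gap'])
m=(g.min(2)>100)
cv2.imwrite('pics/hold.png',p['img'])
gray=cv2.cvtColor(p['img'],cv2.COLOR_BGR2GRAY).astype(int)
for r in range(150,262,6):
    row=gray[r,270:370]; d=np.diff(row); 
    print(r,[(270+int(i),int(d[i])) for i in np.argsort(-abs(d))[:4]])
E
python3 hold.py; python3 to.py .5848 .1255 .118 181.9
```

```text
tcp [0.5808 0.125  0.149 ] [-179.99   -0.35 -178.07] 0.017373061011672387
150 [(294, 1), (295, -1), (297, 1), (291, -1)]
156 [(270, 1), (273, -1), (275, -1), (274, 1)]
162 [(276, 1), (275, -1), (288, -1), (289, 1)]
168 [(271, -1), (272, 1), (273, -1), (274, 1)]
174 [(270, -1), (285, 1), (283, -1), (281, 1)]
180 [(273, 1), (272, -1), (275, -1), (279, -1)]
186 [(272, -1), (283, 1), (284, -1), (285, 1)]
192 [(330, 8), (296, -7), (329, 7), (297, -5)]
198 [(332, 8), (294, -6), (293, -4), (331, 3)]
204 [(294, 10), (332, -10), (331, -9), (293, 6)]
210 [(292, 44), (333, -43), (293, 35), (332, -27)]
216 [(293, 46), (292, 42), (332, -41), (333, -36)]
222 [(293, 52), (292, 47), (332, -42), (333, -28)]
228 [(293, 53), (292, 44), (332, -39), (294, 28)]
234 [(292, 63), (293, 47), (333, -33), (332, -27)]
240 [(332, 10), (294, -9), (293, -5), (295, 4)]
246 [(294, -10), (293, -6), (295, 6), (332, 6)]
252 [(294, -6), (332, 6), (333, 4), (293, -4)]
258 [(294, -9), (332, 8), (296, 3), (293, -3)]
pos [0.5818 0.1253 0.1507] yaw -178.04 gap 0.0173 F [ 0.9 -0.3 -2.5] q6 -84.8
tool shift (before turn) dx -0.0030 dy 0.0001 dz 0.0327 turn 0.06
tool shift (after turn) dx -0.0030 dy 0.0001
```

```bash
python3 -c "
import cv2
i=cv2.imread('pics/hold.png')[120:320,170:470];cv2.imwrite('pics/holdc.png',cv2.resize(i,None,fx=2.6,fy=2.6,interpolation=cv2.INTER_CUBIC))"
```

```text
(no output)
```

View pics/holdc.png

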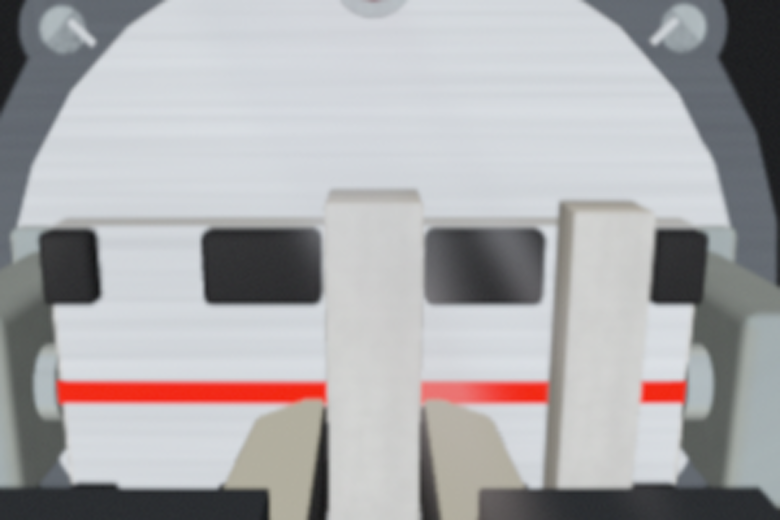

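send_rows([
  [[-0.0035, 0, 0.01], 0, 0],
  [[0, 0, 0.01], 0, 0],
  [[0, 0, 0.006], 0, 0],
  [[0, 0, 0.003], 0, 0],
  [[0, 0, 0.002], 0, 0],
  [[0, 0, 0.001], 0, 0],
  [[0, 0, 0.001], 0, 0],
  [[0, 0, 0.001], 0, 0],
  [[0, 0, 0], 0, 0],
])

```text
time: 33.07
tool_pos: [0.5872, 0.1247, 0.1187]
tool_rot: [180.0, 0.0, -178.1]
ft_force: [-1.0, 0.8, -0.9]
finger_gap: 0.0175
```

```bash
python3 to.py .5848 .1255 .117 181.9
```

```text
pos [0.5872 0.1247 0.1187] yaw -178.11 gap 0.0175 F [-1.   0.8 -0.9] q6 -84.8
tool shift (before turn) dx 0.0024 dy 0.0009 dz 0.0017 turn -0.01
tool shift (after turn) dx 0.0024 dy 0.0009
```

send_rows([
  [[0, 0, 0.001], 0, 0],
  [[0, 0, 0], 0, 0],
  [[0, 0, 0], 0, 0.032],
  [[0, 0, 0], 0, 0.032],
  [[0, 0, 0], 0, 0.032],
  [[0, 0, -0.01], 0, 0.032],
  [[0, 0, -0.02], 0, 0.032],
  [[0, 0, -0.03], 0, 0.045],
  [[0, 0, -0.03], 0, 0.045],
  [[0.01, -0.01, -0.03], 0, 0.045],
  [[0, 0, 0], 0, 0.045],
])

```text
time: 33.98
tool_pos: [0.5798, 0.1137, 0.2459]
tool_rot: [180.0, 0.6, -178.1]
ft_force: [0.7, -0.2, 0.9]
finger_gap: 0.0446
```

```bash
python3 - <<'E'
from bars import *
p=shot('wrist');bars(p);cv2.imwrite('pics/w15.png',p['img'])
E
python3 to.py .432 -.128 .1 178.7
```

```text
bar [ 0.4316 -0.1302] L,W 101 24.7 ang -4.2 px [86. 60.]
pos [0.5794 0.1141 0.2429] yaw -178.13 gap 0.0449 F [-0.  -0.1 -0.7] q6 -85.7
tool shift (before turn) dx 0.1552 dy -0.2371 dz 0.1429 turn 3.17
tool shift (after turn) dx 0.1419 dy -0.2454
```

send_rows([
  [[0.0194, -0.0296, 0], 0, 0.045],
  [[0.0194, -0.0296, 0], 0, 0.045],
  [[0.0194, -0.0296, 0], 0, 0.045],
  [[0.0194, -0.0296, 0.015], 0, 0.045],
  [[0.0194, -0.0296, 0.02], 0, 0.045],
  [[0.0194, -0.0296, 0.02], 0, 0.045],
  [[0.0194, -0.0296, 0.02], 0, 0.045],
  [[0.0194, -0.0296, 0.02], 0, 0.045],
  [[0, 0, 0.015], 3.2, 0.045],
  [[0, 0, 0], 0, 0.045],
  [[0, 0, 0], 0, 0.045],
])

```text
time: 34.95
tool_pos: [0.4291, -0.1272, 0.1263]
tool_rot: [179.9, -0.1, 178.7]
ft_force: [-0.9, 0.1, 0.4]
finger_gap: 0.0452
```

```bash
python3 - <<'E'
from bars import *
p=shot('wrist');bars(p);cv2.imwrite('pics/w16.png',p['img'])
E
python3 to.py .432 -.128 .0235 178.7
```

```text
bar [ 0.3806 -0.0333] L,W 89 15.3 ang 24.6 px [434. 174.]
bar [ 0.4316 -0.1311] L,W 102 18.7 ang -1.0 px [310. 241.]
pos [ 0.4302 -0.1271  0.1275] yaw 178.79 gap 0.0449 F [0.7 0.3 0.3] q6 -111.8
tool shift (before turn) dx -0.0018 dy -0.0009 dz 0.1040 turn 0.09
tool shift (after turn) dx -0.0018 dy -0.0009
```

send_rows([
  [[-0.0014, -0.0039, 0.035], 0, 0.045],
  [[0, 0, 0.035], 0, 0.045],
  [[0, 0, 0.023], 0, 0.045],
  [[0, 0, 0.01], 0, 0.045],
  [[0, 0, 0], 0, 0.045],
  [[0, 0, 0], 0, 0],
  [[0, 0, 0], 0, 0],
  [[0, 0, 0], 0, 0],
  [[0, 0, 0], 0, 0],
  [[0, 0, 0], 0, 0],
  [[0, 0, 0], 0, 0],
])

```text
time: 35.92
tool_pos: [0.4324, -0.1315, 0.0255]
tool_rot: [-180.0, 0.1, 178.7]
ft_force: [-0.3, 2.2, 7.0]
finger_gap: 0.0173
```

send_rows([
  [[0, 0, 0], 0, 0],
  [[0, 0, -0.02], 0, 0],
  [[0, 0, -0.035], 0, 0],
  [[0, 0, -0.035], 0, 0],
  [[0, 0, -0.035], 0, 0],
  [[0, 0, -0.035], 0, 0],
  [[0, 0, 0], 0, 0],
  [[0, 0, 0], 0, 0],
])

```text
time: 36.58
tool_pos: [0.4328, -0.1322, 0.1867]
tool_rot: [-179.9, 0.3, 178.7]
ft_force: [-0.4, 0.6, -3.3]
finger_gap: 0.0176
```

```bash
python3 to.py .5866 .0735 .15 181.9
```

```text
pos [ 0.4328 -0.1322  0.1867] yaw 178.69 gap 0.0176 F [-0.4  0.6 -3.3] q6 -112.2
tool shift (before turn) dx -0.1491 dy 0.2091 dz 0.0367 turn -3.21
tool shift (after turn) dx -0.1606 dy 0.2005
```

send_rows([
  [[0, 0, 0], -3.2, 0],
  [[-0.0201, 0.0251, 0], 0, 0],
  [[-0.0201, 0.0251, 0], 0, 0],
  [[-0.0201, 0.0251, 0], 0, 0],
  [[-0.0201, 0.0251, 0], 0, 0],
  [[-0.0201, 0.0251, 0], 0, 0],
  [[-0.0201, 0.0251, 0], 0, 0],
  [[-0.0201, 0.0251, 0], 0, 0],
  [[-0.0201, 0.0251, 0], 0, 0],
  [[0, 0, 0.02], 0, 0],
  [[0, 0, 0.014], 0, 0],
  [[0, 0, 0], 0, 0],
])

```text
time: 37.58
tool_pos: [0.5817, 0.075, 0.1435]
tool_rot: [-180.0, -0.6, -178.0]
ft_force: [-1.7, 0.4, -4.5]
finger_gap: 0.0176
```

send_rows([
  [[0, 0, 0], 0, 0],
  [[0, 0, 0], 0, 0],
])

```text
time: 37.75
tool_pos: [0.5848, 0.0742, 0.1496]
tool_rot: [-180.0, -0.1, -178.1]
ft_force: [0.5, -0.4, -2.3]
finger_gap: 0.0177
```

```bash
python3 hold.py | awk 'NR==1||NR>7'; python3 to.py .5872 .0735 .1185 181.9; python3 - <<'E'
from h import *
p=shot('wrist')
# predicted pixels of slot walls of nest0 at the front blocks vs bar edges
c=np.array([.584,.1248]);a=np.radians(1.9)
for x in(-.042,-.024):
  for y in (-.064,-.040,-.012,.012): 
    X=[c[0]+x*np.cos(a)-y*np.sin(a),c[1]+x*np.sin(a)+y*np.cos(a),.1];print(x,y,proj(p,X).round(1))
E
```

```text
tcp [0.5848 0.0742 0.1496] [-1.8000e+02 -8.0000e-02 -1.7813e+02] 0.017695391736418608
186 [(270, -1), (276, -1), (280, -1), (288, 1)]
192 [(272, -1), (277, -1), (283, -1), (280, -1)]
198 [(331, 11), (295, -8), (330, 7), (294, -7)]
204 [(332, -47), (333, -37), (288, 36), (287, 33)]
210 [(289, 53), (332, -50), (288, 42), (333, -31)]
216 [(289, 61), (332, -48), (290, 39), (288, 38)]
222 [(289, 65), (288, 41), (290, 40), (332, -39)]
228 [(289, 68), (290, 45), (288, 39), (332, -36)]
234 [(270, 7), (294, -7), (332, 7), (293, -4)]
240 [(270, 10), (294, -8), (332, 7), (295, 5)]
246 [(270, 11), (332, 9), (294, -8), (293, -5)]
252 [(270, 8), (294, -7), (295, 6), (332, 5)]
258 [(270, 27), (294, -12), (271, 7), (332, 7)]
pos [0.5853 0.0742 0.1504] yaw -178.14 gap 0.0175 F [-0.6 -0.3 -2.5] q6 -89.6
tool shift (before turn) dx -0.0018 dy -0.0008 dz 0.0319 turn -0.04
tool shift (after turn) dx -0.0018 dy -0.0008
-0.042 -0.064 [[292.2 202.2]]
-0.042 -0.04 [[332.4 202.2]]
-0.042 -0.012 [[379.1 202.2]]
-0.042 0.012 [[419.  202.2]]
-0.024 -0.064 [[292.7 231.4]]
-0.024 -0.04 [[332.  231.3]]
-0.024 -0.012 [[377.7 231.3]]
-0.024 0.012 [[416.6 231.3]]
```

send_rows([
  [[-0.002, -0.0022, 0.01], 0, 0],
  [[0, 0, 0.01], 0, 0],
  [[0, 0, 0.006], 0, 0],
  [[0, 0, 0.003], 0, 0],
  [[0, 0, 0.001], 0, 0],
  [[0, 0, 0.001], 0, 0],
  [[0, 0, 0.001], 0, 0],
  [[0, 0, 0], 0, 0],
])

```text
time: 38.52
tool_pos: [0.5876, 0.0725, 0.1183]
tool_rot: [180.0, 0.0, -178.1]
ft_force: [-0.8, -0.2, -2.3]
finger_gap: 0.0179
```

```bash
python3 to.py .587 .0715 .117 181.9
```

```text
pos [0.5876 0.0725 0.1183] yaw -178.1 gap 0.0179 F [-0.8 -0.2 -2.3] q6 -89.8
tool shift (before turn) dx 0.0006 dy -0.0010 dz 0.0013 turn 0.00
tool shift (after turn) dx 0.0006 dy -0.0010
```

send_rows([
  [[0, 0, 0.001], 0, 0],
  [[0, 0, 0.001], 0, 0],
  [[0, 0, 0], 0, 0.027],
  [[0, 0, 0], 0, 0.027],
  [[0, 0, 0], 0, 0.027],
  [[0, 0, -0.01], 0, 0.027],
  [[0, 0, -0.02], 0, 0.027],
  [[0, 0, -0.03], 0, 0.045],
  [[0.01, 0.01, -0.035], 0, 0.045],
  [[0.02, 0.02, -0.03], 0, 0.045],
  [[0.02, 0.02, -0.03], 0, 0.045],
  [[0, 0, 0], 0, 0.045],
])

```text
time: 39.52
tool_pos: [0.5363, 0.124, 0.2802]
tool_rot: [179.8, 0.6, -178.0]
ft_force: [-0.0, 0.1, 0.9]
finger_gap: 0.0449
```

```bash
python3 - <<'E'
from h import *
s=sensors.observe();print(s['tool_pos'],s['tool_rot'])
p=shot('wrist')
print([(d['point'],round(d['score'],2),atz(p,d['point'],.101).round(4)) for d in cams.place_of('bar0_c',p)],[(np.round(d['point']),d['score'],atz(p,d['point'],.08).round(4)) for d in cams.place_of('index_handle',p)])
c=np.array([.584,.1248]);a=np.radians(1.9)
im=p['img'].copy()
for y in(-.052,0,.052):
  for sx,sy in((-.05,-.009),(-.05,.009),(.05,-.009),(.05,.009)):
    x,yy=sx,y+sy;u=proj(p,[c[0]+x*np.cos(a)-yy*np.sin(a),c[1]+x*np.sin(a)+yy*np.cos(a),.110])[0]
    cv2.circle(im,tuple(int(v) for v in u.round()),1,(255,0,255),-1)
cv2.imwrite('pics/w17.png',cv2.resize(im[60:330,120:440],None,fx=2.4,fy=2.2,interpolation=cv2.INTER_CUBIC))
E
```

```text
[0.53630159 0.12395352 0.28019563] [ 179.84893726    0.61644695 -177.98149368]
[([260.9, 265.7], 0.94, array([0.587, 0.071, 0.101]))] [(array([314., 158.]), 0.96, array([0.4775, 0.1221, 0.08  ]))]
```

View pics/w17.png

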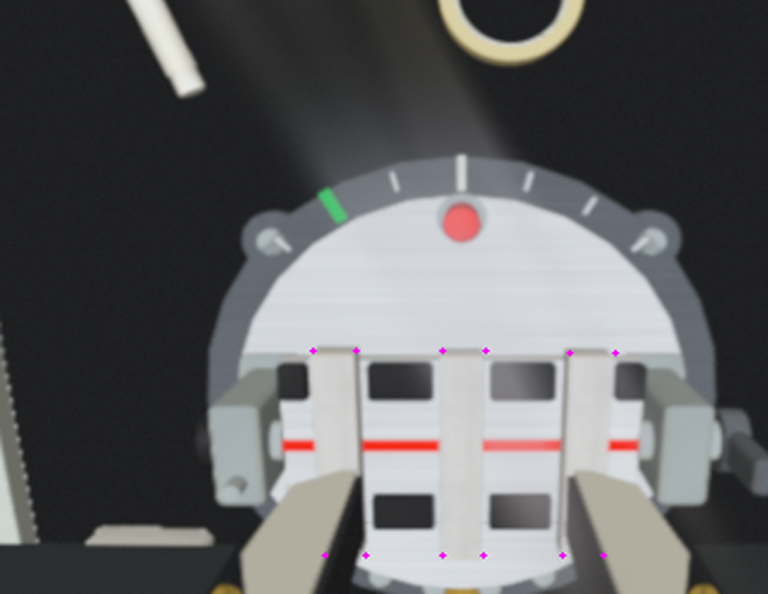

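All three bars are seated in their nests and match the predicted corners (magenta), with the swivel still at white. Next I swing the handle.

```bash
python3 to.py .4802 .1218 .083 181.9
```

```text
pos [0.536  0.121  0.2722] yaw -178.06 gap 0.0448 F [ 0.1 -0.7 -0.2] q6 -84.6
tool shift (before turn) dx 0.0558 dy 0.0027 dz 0.1892 turn 0.04
tool shift (after turn) dx 0.0558 dy 0.0026
```

send_rows([
  [[0.02, 0, 0.01], 0, 0.045],
  [[0.02, 0, 0.02], 0, 0.045],
  [[0.016, 0, 0.03], 0, 0.045],
  [[0, 0, 0.03], 0, 0.045],
  [[0, 0, 0.03], 0, 0.045],
  [[0, 0, 0.02], 0, 0.045],
  [[0, 0, 0], 0, 0.045],
  [[0, 0, 0], 0, 0.045],
  [[0, 0, 0], 0, 0.045],
])

```text
time: 40.42
tool_pos: [0.4804, 0.1186, 0.1318]
tool_rot: [-180.0, 0.0, -178.1]
ft_force: [0.5, 0.2, -0.2]
finger_gap: 0.0446
```

```bash
python3 - <<'E'
from fit import *
p=shot('wrist'); print([(d['point'],d['score'],atz(p,d['point'],.08)) for d in cams.place_of('index_handle',p)])
E
python3 to.py .4802 .1218 .083 181.9
```

```text
[([318.4, 266.6], 0.69, array([0.48006333, 0.12101685, 0.08      ]))]
pos [0.4812 0.1189 0.1329] yaw -178.12 gap 0.0451 F [0.1 0.5 0.5] q6 -83.9
tool shift (before turn) dx 0.0009 dy 0.0029 dz 0.0499 turn -0.02
tool shift (after turn) dx 0.0009 dy 0.0029
```

send_rows([
  [[0.0005, 0.0025, 0.02], 0, 0.045],
  [[0, 0, 0.02], 0, 0.045],
  [[0, 0, 0.01], 0, 0.045],
  [[0, 0, 0], 0, 0.045],
  [[0, 0, 0], 0, 0],
  [[0, 0, 0], 0, 0],
  [[0, 0, 0], 0, 0],
  [[0, 0, 0], 0, 0],
  [[0, 0, 0], 0, 0],
  [[0, 0, 0], 0, 0],
], newtons=40)

```text
time: 41.35
tool_pos: [0.4799, 0.1213, 0.082]
tool_rot: [-180.0, 0.1, -178.1]
ft_force: [-0.9, -1.5, 4.3]
finger_gap: 0.0158
```

send_rows([
  [[-2e-05, -0.00227, 0], -1.25, 0],
  [[-2e-05, -0.00227, 0], -1.25, 0],
  [[-2e-05, -0.00227, 0], -1.25, 0],
  [[-2e-05, -0.00227, 0], -1.25, 0],
  [[-2e-05, -0.00227, 0], -1.25, 0],
  [[-2e-05, -0.00227, 0], -1.25, 0],
  [[-2e-05, -0.00227, 0], -1.25, 0],
  [[-2e-05, -0.00227, 0], -1.25, 0],
  [[-2e-05, -0.00227, 0], -1.25, 0],
  [[-2e-05, -0.00227, 0], -1.25, 0],
  [[-2e-05, -0.00227, 0], -1.25, 0],
  [[-2e-05, -0.00227, 0], -1.25, 0],
])

```text
time: 42.35
tool_pos: [0.4843, 0.0954, 0.0819]
tool_rot: [180.0, 0.1, -163.0]
ft_force: [0.2, 0.4, 2.8]
finger_gap: 0.0152
```

```bash
python3 to.py .4956 .0700 .083 211.9
```

```text
pos [0.4843 0.0954 0.0819] yaw -163.0 gap 0.0152 F [0.2 0.4 2.8] q6 -101.9
tool shift (before turn) dx -0.0034 dy -0.0276 dz -0.0011 turn -14.90
tool shift (after turn) dx 0.0038 dy -0.0275
```

send_rows([
  [[-2e-05, -0.00227, 0], -1.25, 0],
  [[-2e-05, -0.00227, 0], -1.25, 0],
  [[-2e-05, -0.00227, 0], -1.25, 0],
  [[-2e-05, -0.00227, 0], -1.25, 0],
  [[-2e-05, -0.00227, 0], -1.25, 0],
  [[-2e-05, -0.00227, 0], -1.25, 0],
  [[-2e-05, -0.00227, 0], -1.25, 0],
  [[-2e-05, -0.00227, 0], -1.25, 0],
  [[-2e-05, -0.00227, 0], -1.25, 0],
  [[-2e-05, -0.00227, 0], -1.25, 0],
  [[-2e-05, -0.00227, 0], -1.25, 0],
  [[-2e-05, -0.00227, 0], -1.25, 0],
])

```text
time: 43.35
tool_pos: [0.4951, 0.0708, 0.0819]
tool_rot: [180.0, 0.1, -148.0]
ft_force: [-1.4, 3.8, 3.8]
finger_gap: 0.0154
```

send_rows([
  [[0, 0, 0], 0, 0],
  [[0, 0, 0], 0, 0],
  [[0, 0, 0], 0, 0],
])

```text
time: 43.6
tool_pos: [0.4959, 0.0695, 0.0819]
tool_rot: [-179.9, 0.1, -148.1]
ft_force: [4.3, -2.3, 3.5]
finger_gap: 0.0153
```

```bash
python3 to.py .4956 .0700 .083 211.9
```

```text
pos [0.4959 0.0695 0.0819] yaw -148.14 gap 0.0153 F [ 4.3 -2.3  3.5] q6 -119.7
tool shift (before turn) dx 0.0000 dy 0.0006 dz -0.0011 turn -0.04
tool shift (after turn) dx 0.0000 dy 0.0006
```

send_rows([
  [[0, 0, 0], 0, 0.045],
  [[0, 0, 0], 0, 0.045],
  [[0, 0, 0], 0, 0.045],
  [[0, 0, -0.03], 0, 0.045],
  [[0, 0, -0.04], 0, 0.045],
  [[0, 0, -0.04], 0, 0.045],
  [[0, 0, -0.04], 0, 0.045],
  [[0, 0, -0.03], 0, 0.045],
  [[0, 0, 0], 0, 0.045],
  [[0, 0, 0], 0, 0.045],
])

```text
time: 44.43
tool_pos: [0.4957, 0.07, 0.2632]
tool_rot: [-179.9, 0.2, -148.1]
ft_force: [-0.7, -0.0, -0.8]
finger_gap: 0.0447
```

```bash
python3 - <<'E'
from fit import *
c=np.array([.584,.1248])
for v in ('wrist','scene'):
  p=shot(v)
  for n,z in (('index_handle',.08),('crank_pin',.125),('bar0_c',.101)):
    for d in cams.place_of(n,p)[:4]: X=atz(p,d['point'],z);print(v,n,np.round(d['point']),round(d['score'],2),X.round(4),'ang',np.degrees(np.arctan2(-(X[1]-c[1]),-(X[0]-c[0]))).round(1))
  if v=='scene':
    for d in cams.place_of('key_grip',p):print(d['point'],d['score'],atz(p,d['point'],.066))
  if v=='wrist':
    for st,cc in redline(p)[0]: print(st,cc,atz(p,cc,.098).round(4))
    for b in blob(p,(55,120,60),(75,255,255)): X=atz(p,b[1],.03);print('green',b,X.round(4),'ang',np.degrees(np.arctan2(-(X[1]-c[1]),-(X[0]-c[0]))).round(1))
  cv2.imwrite(f'pics/f_{v}.png',p['img'])
E
python3 to.py .384 -.272 .22 180
```

```text
wrist index_handle [314. 221.] 0.6 [0.4959 0.0706 0.08  ] ang 31.6
wrist crank_pin [310. 326.] 0.18 [0.5771 0.1165 0.125 ] ang 50.3
wrist bar0_c [262. 322.] 0.54 [0.6122 0.0788 0.101 ] ang 121.5
[306, 216, 15, 14, 162] [313.1, 222.5] [0.4945 0.0683 0.098 ]
[272, 317, 32, 4, 128] [287.5, 318.5] [0.5956 0.0997 0.098 ]
[323, 317, 32, 4, 128] [338.5, 318.5] [0.5676 0.1448 0.098 ]
green (48, [312.8, 188.0]) [0.4745 0.0553 0.03  ] ang 32.4
scene index_handle [300. 291.] 0.77 [0.4978 0.0728 0.08  ] ang 31.1
scene crank_pin [242. 335.] 0.95 [0.5075 0.2541 0.125 ] ang -59.4
scene bar0_c [421. 191.] 0.74 [ 0.4213 -0.345   0.101 ] ang 70.9
scene bar0_c [257. 263.] 0.61 [0.6132 0.081  0.101 ] ang 123.7
scene bar0_c [250. 300.] 0.17 [0.5605 0.1682 0.101 ] ang -61.5
[418.7, 227.6] 0.42 [ 0.37690412 -0.2625399   0.066     ]
pos [0.4944 0.0698 0.2602] yaw -148.11 gap 0.0449 F [ 0.4 -0.1  1. ] q6 -119.7
tool shift (before turn) dx 0.2743 dy -0.2319 dz 0.0402 turn 31.89
tool shift (after turn) dx 0.1104 dy -0.3418
```

send_rows([
  [[0, 0, 0], 6.4, 0.045],
  [[0, 0, 0], 6.4, 0.045],
  [[0, 0, 0], 6.4, 0.045],
  [[0, 0, 0], 6.4, 0.045],
  [[0, 0, 0], 6.3, 0.045],
  [[0.01, -0.0311, 0], 0, 0.045],
  [[0.01, -0.0311, 0], 0, 0.045],
  [[0.01, -0.0311, 0], 0, 0.045],
  [[0.01, -0.0311, 0], 0, 0.045],
  [[0.01, -0.0311, 0], 0, 0.045],
  [[0.01, -0.0311, 0], 0, 0.045],
  [[0.01, -0.0311, 0], 0, 0.045],
])

```text
time: 45.88
tool_pos: [0.424, -0.1492, 0.261]
tool_rot: [-180.0, 0.0, -180.0]
ft_force: [0.9, -0.4, -0.6]
finger_gap: 0.0452
```

send_rows([
  [[0.01, -0.0311, 0.01], 0, 0.045],
  [[0.01, -0.0311, 0.01], 0, 0.045],
  [[0.01, -0.0311, 0.01], 0, 0.045],
  [[0.01, -0.0311, 0.01], 0, 0.045],
  [[0, 0, 0], 0, 0.045],
  [[0, 0, 0], 0, 0.045],
])

```text
time: 46.38
tool_pos: [0.3836, -0.2731, 0.22]
tool_rot: [179.9, -0.1, 179.8]
ft_force: [0.1, 0.5, -0.4]
finger_gap: 0.045
```

```bash
python3 - <<'E'
from fit import *
s=sensors.observe();print(s['tool_pos'],s['tool_rot'],s['q'])
p=shot('wrist');cv2.imwrite('pics/k1.png',p['img'])
for d in cams.place_of('key_grip',p)[:3]:print(d['point'],d['score'],atz(p,d['point'],.066))
for d in cams.outline_of('key_grip',p)[:2]:
  m=d['region'].astype(np.uint8);cs,_=cv2.findContours(m,cv2.RETR_EXTERNAL,cv2.CHAIN_APPROX_NONE);cs=max(cs,key=len)
  W=np.array([atz(p,q,.08)[:2] for q in cs[:,0].astype(float)]);print(d['score'],d['point'],cv2.minAreaRect((W*1000).astype(np.float32)),m.sum())
u=[int(v) for v in proj(p,[.38,-.265,.066])[0]];print(u)
x0=max(0,u[0]-75);y0=max(0,u[1]-75);cv2.imwrite('pics/k1c.png',cv2.resize(p['img'][y0:y0+150,x0:x0+150],None,fx=4,fy=4,interpolation=cv2.INTER_CUBIC));print(x0,y0)
E
```

```text
[ 0.38358547 -0.27313173  0.22004137] [ 1.79911899e+02 -9.26864290e-02  1.79797362e+02] [-4.16983696e+01 -1.23917580e+01  1.06187903e+02  4.58685199e-03
  8.63316504e+01 -1.31495959e+02]
[313.8, 229.3] 0.73 [ 0.38488542 -0.27331428  0.066     ]
0.79 [313.6, 228.9] ((381.7242431640625, -274.1951599121094), (15.602904319763184, 46.27773666381836), 40.6768913269043) 728
[322, 224]
247 149
```

View pics/k1c.png

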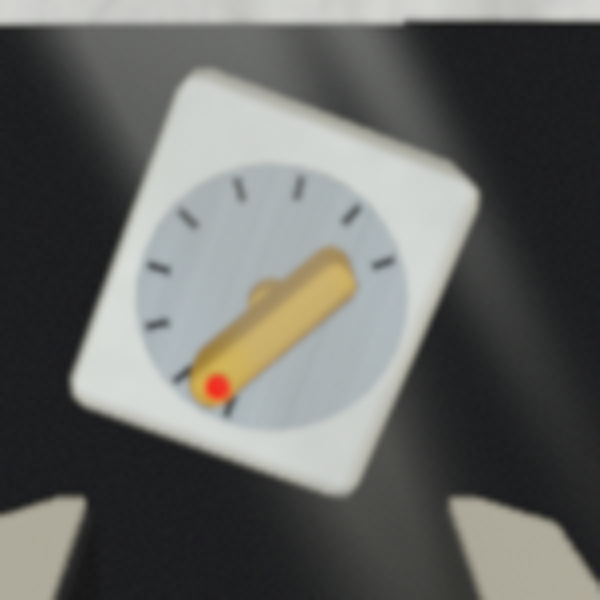

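```bash
python3 - <<'E'
from fit import *
p=shot('wrist');s=sensors.observe();print(s['tool_pos'])
f=lambda u,v:(247+u/4,149+v/4)
print('dial',atz(p,f(272,297),.040),'end1',atz(p,f(338,268),.08),'end2',atz(p,f(213,387),.08))
a,b=atz(p,f(338,268),.08),atz(p,f(213,387),.08);print((a+b)/2,np.linalg.norm(a-b),np.degrees(np.arctan2(*(a-b)[1::-1])))
# pointer angle vs first/last tick
d=atz(p,f(272,297),.040)[:2]
for t in [(233,405),(182,375),(384,263)]:
  X=atz(p,f(*t),.04)[:2]-d;print(t,np.degrees(np.arctan2(X[1],X[0])),np.hypot(*X))
X=b[:2]-(a+b)[:2]/2;print('ptr',np.degrees(np.arctan2(X[1],X[0])))
E
python3 to.py .3835 -.274 .066 131
```

```text
[ 0.38540006 -0.2714753   0.22160241]
dial [ 0.38760886 -0.27076724  0.04      ] end1 [ 0.37157877 -0.25648962  0.08      ] end2 [ 0.39887951 -0.28420126  0.08      ]
[ 0.38522914 -0.27034544  0.08      ] 0.03890071467767062 134.57206486144474
(233, 405) -19.32513643161034 0.0301518696304165
(182, 375) -48.31809561306118 0.030701392352457776
(384, 263) 107.31803760311738 0.02923442845599137
ptr -45.42793513855534
pos [ 0.3854 -0.2715  0.2216] yaw -179.93 gap 0.0452 F [ 1.2 -0.  -0.1] q6 -131.5
tool shift (before turn) dx 0.0019 dy -0.0025 dz 0.1556 turn 49.07
tool shift (after turn) dx -0.0007 dy -0.0031
```

send_rows([
  [[0, 0, 0], 6.86, 0.045],
  [[0, 0, 0], 6.86, 0.045],
  [[0, 0, 0], 6.86, 0.045],
  [[0, 0, 0], 6.86, 0.045],
  [[0, 0, 0.02], 6.86, 0.045],
  [[0, 0, 0.03], 6.86, 0.045],
  [[0, 0, 0.03], 6.86, 0.045],
  [[0, 0, 0.02], 0, 0.045],
  [[0, 0, 0], 0, 0.045],
  [[0, 0, 0], 0, 0.045],
])

```text
time: 47.42
tool_pos: [0.3847, -0.271, 0.1208]
tool_rot: [-180.0, -0.1, 132.1]
ft_force: [0.1, 0.2, -0.6]
finger_gap: 0.0448
```

```bash
python3 - <<'E'
from fit import *
s=sensors.observe();print(s['tool_pos'],s['tool_rot'])
p=shot('wrist');cv2.imwrite('pics/k2.png',p['img'])
for d in cams.place_of('key_grip',p)[:3]:print(d['point'],d['score'],atz(p,d['point'],.066))
hsv=cv2.cvtColor(p['img'],cv2.COLOR_BGR2HSV);m=cv2.inRange(hsv,np.array((15,90,120)),np.array((26,255,255)));m[300:]=0
n,l,st,c=cv2.connectedComponentsWithStats(m)
for i in range(1,n):
  if st[i,4]>150:
    ys,xs=np.nonzero(l==i);W=np.array([atz(p,(x,y),.08)[:2] for x,y in zip(xs,ys)]);r=cv2.minAreaRect((W*1000).astype(np.float32));print(st[i],r)
E
python3 to.py .3855 -.271 .066 132
```

```text
[ 0.38471283 -0.27095901  0.12083996] [-1.79994382e+02 -1.12943814e-01  1.32124819e+02]
[313.1, 268.0] 0.86 [ 0.38547812 -0.27374063  0.066     ]
[306 233  16  67 913] ((381.69921875, -269.1279602050781), (9.052311897277832, 42.17184066772461), 41.72536849975586)
[503 290  31  10 191] ((489.98162841796875, -196.66622924804688), (19.737136840820312, 6.176053524017334), 41.33535385131836)
pos [ 0.386  -0.2726  0.1232] yaw 132.08 gap 0.0454 F [ 0.4 -0.8 -0.4] q6 -83.5
tool shift (before turn) dx 0.0015 dy 0.0007 dz 0.0572 turn 0.08
tool shift (after turn) dx 0.0015 dy 0.0007
```

send_rows([
  [[-0.001, -0.001, 0.02], 0, 0.045],
  [[0, 0, 0.02], 0, 0.045],
  [[0, 0, 0.016], 0, 0.045],
  [[0, 0, 0], 0, 0.045],
  [[0, 0, 0], 0, 0],
  [[0, 0, 0], 0, 0],
  [[0, 0, 0], 0, 0],
  [[0, 0, 0], 0, 0],
  [[0, 0, 0], 0, 0],
  [[0, 0, 0], 0, 0],
  [[0, 0, 0], 0, 0],
], newtons=55)

```text
time: 48.43
tool_pos: [0.3865, -0.273, 0.0661]
tool_rot: [179.8, 0.1, 132.0]
ft_force: [6.5, 5.7, 2.7]
finger_gap: 0.0095
```

send_rows([
  [[0, 0, 0], 3, 0],
  [[0, 0, 0], 4, 0],
  [[0, 0, 0], 4, 0],
  [[0, 0, 0], 4, 0],
  [[0, 0, 0], 4, 0],
  [[0, 0, 0], 4, 0],
  [[0, 0, 0], 4, 0],
  [[0, 0, 0], 4, 0],
  [[0, 0, 0], 4, 0],
  [[0, 0, 0], 5, 0],
  [[0, 0, 0], 5, 0],
  [[0, 0, 0], 5, 0],
])

```text
time: 49.43
tool_pos: [0.3857, -0.2733, 0.0661]
tool_rot: [179.9, -0.0, 81.7]
ft_force: [1.7, 5.4, 5.3]
finger_gap: 0.0094
```

```bash
python3 to.py .386 -.272 .066 82; python3 -c "
from h import *
s=sensors.observe();print(s['wrist_torque'])"
```

```text
pos [ 0.3857 -0.2733  0.0661] yaw 81.75 gap 0.0094 F [1.7 5.4 5.3] q6 -33.4
tool shift (before turn) dx 0.0013 dy 0.0001 dz 0.0001 turn -0.25
tool shift (after turn) dx 0.0013 dy 0.0001
[ 0.71213987 -0.29756838  0.08340569]
```

send_rows([
  [[0, 0, 0], 5, 0],
  [[0, 0, 0], 5, 0],
  [[0, 0, 0], 5, 0],
  [[0, 0, 0], 5, 0],
  [[0, 0, 0], 5, 0],
  [[0, 0, 0], 5, 0],
  [[0, 0, 0], 5, 0],
  [[0, 0, 0], 5, 0],
  [[0, 0, 0], 5, 0],
  [[0, 0, 0], 5, 0],
  [[0, 0, 0], 5, 0],
  [[0, 0, 0], 5, 0],
])

```text
time: 50.43
tool_pos: [0.3848, -0.2727, 0.0661]
tool_rot: [-179.9, -0.0, 21.7]
ft_force: [-3.4, 8.9, 11.3]
finger_gap: 0.01
```

send_rows([
  [[0, 0, 0], 5, 0],
  [[0, 0, 0], 5, 0],
  [[0, 0, 0], 5, 0],
  [[0, 0, 0], 5, 0],
  [[0, 0, 0], 5, 0],
  [[0, 0, 0], 5, 0],
  [[0, 0, 0], 5, 0],
  [[0, 0, 0], 5, 0],
  [[0, 0, 0], 5, 0],
  [[0, 0, 0], 5, 0],
  [[0, 0, 0], 0, 0],
])

```text
time: 51.35
tool_pos: [0.3849, -0.2718, 0.066]
tool_rot: [-179.8, 0.1, -28.3]
ft_force: [-4.1, 13.6, 13.9]
finger_gap: 0.0098
```

```bash
python3 to.py .386 -.272 .066 -28; python3 -c "
from h import *
s=sensors.observe();print(s['wrist_torque'],s['effort'])"
```

```text
pos [ 0.3849 -0.2718  0.066 ] yaw -28.32 gap 0.0098 F [-4.1 13.6 13.9] q6 76.7
tool shift (before turn) dx 0.0011 dy -0.0003 dz 0.0000 turn -0.32
tool shift (after turn) dx 0.0011 dy -0.0003
[ 2.28880662  0.65304905 -0.02692674] [ -4.33225662 -36.94213986 -44.03316021  -2.54476212  -4.14786145
   1.91717975]
```

send_rows([
  [[0, 0, 0], 4, 0],
  [[0, 0, 0], 4, 0],
  [[0, 0, 0], 4, 0],
  [[0, 0, 0], 4, 0],
  [[0, 0, 0], 4, 0],
  [[0, 0, 0], 4, 0],
  [[0, 0, 0], 4, 0],
  [[0, 0, 0], 0, 0],
])

```text
time: 52.02
tool_pos: [0.3852, -0.2714, 0.0661]
tool_rot: [-179.9, 0.2, -56.3]
ft_force: [-1.9, 15.6, 13.9]
finger_gap: 0.0098
```

```bash
python3 -c "
from h import *
s=sensors.observe();print(s['tool_rot'],s['ft_force'],s['wrist_torque'],s['effort'][5],s['finger_gap'])"
```

```text
[-179.85069317    0.18863447  -56.25214914] [-1.87432454 15.6048938  13.92429686] [2.61779728 0.36001248 0.00775962] 1.531141810119152 0.009760613693742154
```

send_rows([
  [[0, 0, 0], 2, 0],
  [[0, 0, 0], 2, 0],
  [[0, 0, 0], 2, 0],
  [[0, 0, 0], 2, 0],
  [[0, 0, 0], 0, 0],
])

```text
time: 52.43
tool_pos: [0.3853, -0.2713, 0.066]
tool_rot: [-179.9, 0.2, -64.1]
ft_force: [-0.5, 16.1, 14.5]
finger_gap: 0.0096
```

```bash
python3 -c "
from h import *
s=sensors.observe();print(s['tool_rot'],s['ft_force'],s['wrist_torque'],s['effort'][5],s['finger_gap'])"
```

```text
[-179.86475148    0.20693347  -64.11849352] [-0.54413761 16.11413552 14.4931395 ] [ 2.68392743  0.15231484 -0.01977364] 0.7739285007119179 0.009611583903205097
```

send_rows([
  [[0, 0, 0], 2, 0],
  [[0, 0, 0], 2, 0],
  [[0, 0, 0], 2, 0],
])

```text
time: 52.68
tool_pos: [0.3854, -0.2713, 0.0661]
tool_rot: [-179.9, 0.2, -70.1]
ft_force: [0.9, 16.1, 14.2]
finger_gap: 0.01
```

```bash
cat > st.py <<'E'
from h import *
s=sensors.observe();print(s['tool_rot'].round(2),s['ft_force'].round(1),s['wrist_torque'].round(3),round(s['effort'][5],2),s['finger_gap'],s['q'][5])
E
python3 st.py
```

```text
[-179.87    0.22  -70.08] [ 0.9 16.1 14.2] [2.718 0.    0.111] -0.76 0.009957064978680473 118.458979312517
```

send_rows([
  [[0, 0, 0], 2, 0],
  [[0, 0, 0], 2, 0],
  [[0, 0, 0], 2, 0],
])

```text
time: 52.93
tool_pos: [0.3855, -0.2713, 0.066]
tool_rot: [-179.9, 0.2, -76.0]
ft_force: [-0.4, 15.5, 12.5]
finger_gap: 0.0106
```

```bash
python3 st.py
```

```text
[-179.9     0.22  -76.04] [-0.4 15.5 12.5] [ 2.821 -0.1    0.926] 0.04 0.010592985568227818 124.4221189207074
```

send_rows([
  [[0, 0, 0], 0, 0],
  [[0, 0, 0], 0, 0],
  [[0, 0, 0], 0, 0.05],
  [[0, 0, 0], 0, 0.05],
  [[0, 0, 0], 0, 0.05],
  [[0, 0, 0], 0, 0.05],
  [[0, 0, -0.03], 0, 0.05],
  [[0, 0, -0.04], 0, 0.05],
  [[0, 0, -0.04], 0, 0.05],
  [[0, 0, -0.04], 0, 0.05],
  [[0, 0, 0], 0, 0.05],
  [[0, 0, 0], 0, 0.05],
])

```text
time: 53.93
tool_pos: [0.386, -0.2752, 0.2184]
tool_rot: [-179.8, -0.3, -76.0]
ft_force: [-0.1, -0.3, -0.7]
finger_gap: 0.05
```

```bash
python3 - <<'E'
from fit import *
s=sensors.observe();print(s['tool_pos'],s['tool_rot'],s['ft_force'])
p=shot('wrist');cv2.imwrite('pics/k3.png',p['img'])
for d in cams.outline_of('key_grip',p)[:2]:
  m=d['region'].astype(np.uint8);cs,_=cv2.findContours(m,cv2.RETR_EXTERNAL,cv2.CHAIN_APPROX_NONE);cs=max(cs,key=len)
  W=np.array([atz(p,q,.08)[:2] for q in cs[:,0].astype(float)]);print(d['score'],d['point'],cv2.minAreaRect((W*1000).astype(np.float32)))
for st,c in redline(p)[0]: print('red',st,c,atz(p,c,.08).round(4))
q=shot('scene');cv2.imwrite('pics/f2.png',q['img'])
c=np.array([.584,.1248])
for n,z in (('index_handle',.08),('crank_pin',.125),('bar0_c',.101),('tape_roll',0),('paste_jar',0)):
  for d in cams.place_of(n,q)[:4]: X=atz(q,d['point'],z);print(n,np.round(d['point']),round(d['score'],2),X.round(3))
cr=p['img'];a=cv2.resize(cr,None,fx=.6,fy=.6) ; b=cv2.resize(q['img'][215:365,160:340],None,fx=3.5,fy=3.5,interpolation=cv2.INTER_CUBIC)
u=[int(v) for v in proj(p,[.386,-.272,.06])[0]];y0,x0=max(0,u[1]-60),max(0,u[0]-60);k=cv2.resize(p['img'][y0:y0+120,x0:x0+120],(170,170))
o=np.zeros((525,800,3),np.uint8);o[:,:630]=b;o[:170,630:]=k;cv2.imwrite('pics/final.png',o)
E
```

```text
[ 0.38604818 -0.27521808  0.21841839] [-179.79959601   -0.31021936  -76.04733821] [-0.13912606 -0.31173017 -0.73989118]
0.59 [312.6, 229.8] ((385.3758239746094, -275.84967041015625), (11.106926918029785, 48.50593185424805), 19.17490577697754)
red [313, 251, 6, 6, 25] [315.1, 253.3] [ 0.3796 -0.257   0.08  ]
crank_pin [245. 335.] 0.83 [0.503 0.252 0.125]
crank_pin [327. 357.] 0.43 [0.339 0.195 0.125]
bar0_c [257. 262.] 0.89 [0.615 0.078 0.101]
bar0_c [421. 192.] 0.75 [ 0.42  -0.343  0.101]
tape_roll [327. 358.] 0.95 [0.374 0.138 0.   ]
tape_roll [253. 302.] 0.62 [0.602 0.121 0.   ]
paste_jar [163. 335.] 0.68 [0.712 0.314 0.   ]
```

```bash
python3 -c "
from workcell import ticket
print(ticket.finish_job())"
```

```text
the job is handed in; nothing more can be done
None
```

I did the four steps in the order asked and handed the job in at about 54 s on the robot's clock. I can't see the verdict.

**What I did**
- **Plate:** cranked round until the nest side with the red line was up.
- **Bars:** laid all three steel bars in nests of their own; the yellow look-alike bar was left alone.
- **Fixture:** swung by its red handle two clicks to the right and let go at the green line.
- **Timer key:** wound clockwise in one stroke of about 202°.

**What the last checks showed**
- **Plate:** the fit before loading gave about 0° of tilt. After the swing I checked only the crank pin, which was within about 3 mm of where a level plate puts it.
- **Bars:** before the swing, all three lay between their guides and matched the predicted corners. After it, the scene camera found only the nest 0 bar, within about 4 mm of its place. A wrist picture right after the swing showed the red line broken as the bars would break it.
- **Swivel:** right after release the handle was at 31.6° and the green line at 32.4° in world angle, so it had clicked in.
- **Key:** the wrist torque rose to 0.93 N m against about 0.12 N m for turning, and the key stayed 5° behind the tool. The pointer measured 2 to 6° from the last tick, within the measuring error.
- **Tape and jar:** within a few millimetres of where they stood at the start.

**What went wrong or disagreed**
- My first cranking dragged the swivel table about 8 to 9° off the white line. One pull on the handle fell short, and a second brought it back to white before I finished cranking.
- In the last scene picture the network did not find the handle, so the swivel was last measured before I wound the key.
- I could not view the final picture because the limit of 16 was reached, so the end state was checked by numbers only.

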